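# Unlock the nest box's egg drawer and gather the eggs

### The job

Gather the eggs: take the key that stands in the slot of the glass jar's lid, put it fully into the lock on the nest box's ledge, turn it clockwise to its stop so that the egg drawer springs out, turn it back home, draw it out and stand it back in the slot of the jar's lid. Lift every egg out of the drawer and set it gently in the white enamel bowl, never letting one drop more than a few centimetres, then push the drawer in until it latches and stays shut. Do not tip the jar or the bowl, and leave the other things on the lip where they are.

Things in the scene. Friction and masses are not known exactly. Their poses are not given: they have to be found in the camera images.
- nest: Fixed galvanised roll-out nest box, hen house 340 x 300 mm and 315 mm tall standing behind a flat ledge; the egg drawer slides out from under the ledge. Its origin is on the ground below the middle of the ledge's front edge; its x axis runs along the drawer's width, its y axis points out of the front, the way the drawer comes out, z up. The ledge is 340 mm wide, its top 112 mm above the ground; the wall of the hen house rises from the ledge at y = -125 mm.
- keyhole (a point): Centre of the keyhole at the top face of the lock, 32 mm behind the ledge's front edge, 114 mm above the ground; fixed, with the axes of nest. With the lock home the slot lies along the x axis: 17 mm long, 6.4 mm wide, 32 mm deep. The key fits either way round.
- lock (a joint): Turn of the lock's plug in rad: 0 = home (slot along the nest's x axis), grows clockwise seen from above, stop at 1.1. A light spring (0.02 to 0.05 N m) turns it home when let go. The key has about 0.15 to 0.2 rad of play in the slot, so the hand must turn about 1.3 rad to reach the stop. The bolt is drawn only close to the stop, beyond about 0.85; the drawer then runs out by itself in about 2 s.
- drawer (a joint): How far the egg drawer is out, in m: 0 = shut and latched, 0.175 = fully out. A spring of 2 to 4 N pushes it out. To shut it, push it against the spring (about 8 N at the last) until it has gone a few mm, at most 8, behind its shut position; a spring bolt then catches it and it stays at 0.
- drawer_pull (a point): Middle of the outer face of the steel pull bar on the drawer's front: bar 110 mm wide, 14 mm high, 10 mm thick, centred 46 mm above the ground, its outer face 37 mm before the drawer's front panel (325 mm wide, 18 mm thick, from 7 to 75 mm above the ground) and, with the drawer shut, 50 mm before the ledge's front edge. Moves with the drawer, axes of nest.
- tray (a point): Middle of the drawer's floor, 14 mm above the ground. The tray inside is 280 mm along x and 150 mm along y with walls up to 70 mm above the ground; its floor is dished: a flat strip 40 mm wide along the middle, then rising 8 degrees to the front and to the back, so that eggs lie along the middle. Moves with the drawer, axes of nest.
- egg1: Hen's egg, 52 mm long (its x axis) and 40 mm thick, about 50 g, brown; the origin is its middle. It lies in the drawer within some 15 mm of the middle line, its long axis within about 0.3 rad of the drawer's width; the eggs' middles are about 56 mm apart or more. May be absent.
- egg2: Another egg, the same. May be absent.
- egg3: Another egg, the same. May be absent.
- egg4: Another egg, the same. May be absent.
- key: The key, 28 g: a black plastic head 34 mm wide (x), 12 mm thick (y) and 40 mm tall (z), and below it a brass blade 14 mm wide (x), 4 mm thick (y) and 28 mm long, the last 8 mm tapering to 7 x 1.6 mm. The origin is the middle of the head's underside, z points up from the blade to the head. It stands upright, blade down through the slot of the jar's lid, the head resting on the lid. In the lock the head's underside comes to rest on the lock's face.
- jar: Empty glass jar, 82 mm across and 108 mm tall, with a metal screw lid, 0.33 kg, loose. The origin is the centre of its underside, z up.
- jar_slot (a point): Middle of the slot in the top face of the jar's lid, 108 mm above the jar's underside, with the axes of jar; the slot is 24 mm along x and 10 mm along y.
- bowl: White enamel bowl with a dark rim, 212 mm across at the rim, 68 mm high, flat floor 5 mm above the ground and about 140 mm across, wall 4 mm, 0.38 kg, loose. The origin is the centre of its underside, z up.
- mug: Bystander: white enamel mug, 80 mm across, 79 mm high, with a handle; origin the centre of its underside.
- comb: Bystander: yellow hard plastic comb, 150 x 30 x 5 mm, lying flat; origin the centre of its underside.
- peg1: Bystander: wooden spring clothes peg, 72 x 10 x 14 mm; origin the centre of its underside.
- peg2: Bystander: another clothes peg, the same.
There are look-alikes about, which are no part of the job. What is meant by the key is not red, and is the smaller of those in its own colour.

How it is judged:
By the outcome, as a careful person would: the job done as asked, in the order asked, and still so for the second after the job is handed in, with the robot touching nothing.
Of egg1, egg2, egg3, egg4 only 2 to 4 are there at a start; the rules pass over those that are not, and their reading is None.
At some moment in a run one of bowl may be knocked a few centimetres aside while the robot is not near it.
It also fails if it takes over 210 s, if anything falls off the work surface, if the arm or the gripper's body presses on something with over 40 N, if the wrist force passes 120 N, or if a joint passes its speed limit or range.

### The arm

A 7-joint arm with a two-finger parallel gripper is mounted at the origin on the work surface. World frame = base frame: x ahead of the robot, y to its left, z up, the work surface at z = 0. Lengths are in m, angles in rad, forces in N, time in s.
With the tool pointing down it reaches from about 0.4 to 0.85 m from the base axis. Payload 10.4 kg.
Tool frame: the origin (TCP) lies midway between the tips of the shut fingers; the grasp point (between the pads) lies 19 mm behind it; z points along the fingers, y is the line along which they close (so a half turn about z gives the same grasp; the last joint's range is limited). The gripper opens to 87 mm and grips with 3 to 60 N. Pads are 19 mm wide; open, the fingers measure 117 mm over their backs; the gripper's body (75 mm by 190 mm) begins 51 mm behind the grasp point.
Start: joints at [1.318, 0.332, -0.065, 1.46, 0.022, 1.35, -0.088], TCP at [0.142, -0.609, 0.223] pointing down, gripper open.
Joint ranges: [-2.6, 2.6], [-0.5, 2.12], [-1.47, 1.34], [0.16, 2.42], [-1.27, 4.41], [0.06, 2.06], [-2.6, 2.6]. Speed limits (rad/s): [2.22, 2.22, 2.79, 2.79, 3.14, 3.14, 3.14].

### API

Orientations are given as a unit quaternion [x, y, z, w].
In Python, from bench import r gives the robot as it stands.
- The arm moves only by the tool carry_out, never from a script. Its argument "steps" is a list that holds one entry, the list of rows, each a list of 6 numbers: the shift along the tool's x, y, z in cm, then the turn, a rotation vector about the tool's x, y, z in rad. In form: [[[dx, dy, dz, wx, wy, wz], ...]]. A call has 1 to 20 rows; each row is the pose to reach, as a shift and turn from the pose commanded when the call began, along the tool's axes at that moment; what a row does not reach only later rows make up. A row lasts 1/12 s, in which the tool goes at most 41.7 mm and 7.16 degrees, less where a joint would pass 70% of its speed; a pose out of reach is approached as far as the arm can. A call with a gripper value outside its range is refused whole. "hand" is the closure, from -1 (fully open) to 1 (shut), set as the call begins (left out, the last holds). The fingers move at their own pace and stop on an object; "squeeze" is the grip in N (left out, the last holds). Time passes only in rows, so rows that repeat a pose let the fingers close. It gives the time, the measured TCP pose, the force, the opening and the grip force at its end, in the units of the state.
- r.read_state(): the state, without advancing time (a new reading comes with each control period).
- r.camera(name): name is "scene" or "top" or "wrist"; returns the picture (384x512x3 uint8, red, green, blue); there is no depth.
- r.camera_params(name): a dict with "fx", "fy", "cx", "cy" (pixels), "view" (4x4, takes a point from world to camera coordinates). Camera axes: x right, y up, looking along -z (the intrinsics and any distortion apply to the point x, -y, -z); pixel columns grow to the right and rows downward; lengths in m; the calibration is good to about 2 mm. A picture is of the moment at which its call begins: read the wrist's pose just before it. camera_params takes no time and is no camera call; for the wrist camera it gives the pose at the moment of the call.
- r.close_job(): hands the job in; it is judged then, once.
The state is a dict: "time": time; "joint_positions": joint angles; "joint_vel": joint speeds; "joint_torque": joint torques, N m; "ee_pos": TCP position; "eef_rot": TCP orientation; "ft_force": force on the tool from outside, world axes, zero at the start; "torque": the same for the moment, N m; "width": finger opening in m; "grip_force": force on a finger pad.
Only numpy, scipy, OpenCV 4.12 (cv2) and the standard library are available. Lean on these libraries where they do the work, as an engineer would, in place of code of your own. Each camera call takes 0.05 s, during which the arm holds its last target. There are 200 camera calls.

## Working session

There is one attempt and no reset: what is moved stays moved. The work goes in short steps, Python scripts to look and compute and a tool call to move; the robot and the scene stay as the last step left them, time stands still between calls to the robot, and variables do not carry over. Pictures are saved under pics/ and viewed, at most 14 in all, crops included, and the job is handed in when it is done.

Besides the shell and the picture viewer there is one more tool, called after "Call:" as name(argument=value, ...), one argument or row to a line, values as JSON. carry_out: Moves the arm, as the interface text tells. Its arguments: {"type":"object","properties":{"steps":{"type":"array","items":{"type":"array","items":{"type":"array","items":{"type":"number"}}}},"hand":{"type":"number"},"squeeze":{"type":"number"}},"required":["steps"]}

```bash
ls; mkdir -p pics; cat > h.py <<'E'
import numpy as np, cv2
from scipy.spatial.transform import Rotation as R
from bench import r
def ray(p,u,v):
    V=np.array(p["view"]); Ri=V[:3,:3].T; c=-Ri@V[:3,3]
    d=Ri@np.array([(u-p["cx"])/p["fx"],-(v-p["cy"])/p["fy"],-1.]); return c,d
def onz(p,u,v,z):
    c,d=ray(p,u,v); return c+d*(z-c[2])/d[2]
def proj(p,X):
    q=np.array(p["view"])@np.append(X,1); return p["cx"]+p["fx"]*q[0]/-q[2], p["cy"]-p["fy"]*q[1]/-q[2]
def save(im,n,s=1.5): cv2.imwrite("pics/"+n,cv2.resize(im[:,:,::-1],None,fx=s,fy=s,interpolation=cv2.INTER_CUBIC))
def tool(X,s=None):
    s=s or r.read_state(); return R.from_quat(s["eef_rot"]).inv().apply(np.array(X)-s["ee_pos"])*100
E
python3 - <<'E'
from h import *
for n in ("scene","top","wrist"):
    p=r.camera_params(n); save(r.camera(n),n+"0.png"); print(n,p)
print(r.read_state())
E
```

```text
pics
scene {'fx': 381.2649628013716, 'fy': 381.2649628013716, 'cx': 248.70505473128495, 'cy': 194.44110291510347, 'view': array([[ 0.83963642,  0.54312225,  0.00537646, -0.47803792],
       [-0.45640081,  0.70013431,  0.54909949,  0.26216685],
       [ 0.29446391, -0.46349775,  0.8357397 , -1.18535333],
       [ 0.        ,  0.        ,  0.        ,  1.        ]])}
top {'fx': 360.44818035502965, 'fy': 360.44818035502965, 'cx': 252.4817548685931, 'cy': 191.1204111206294, 'view': array([[-0.17685178, -0.9842304 , -0.00373797,  0.01955017],
       [ 0.95886337, -0.17314801,  0.22494621, -0.63584294],
       [-0.22204612,  0.03619793,  0.97436401, -0.75078393],
       [ 0.        ,  0.        ,  0.        ,  1.        ]])}
wrist {'fx': 267.9340547174028, 'fy': 267.9340547174028, 'cx': 255.34722073892522, 'cy': 195.00687559890213, 'view': array([[ 2.27917152e-01, -9.73680098e-01,  9.15455028e-04,
        -6.25322159e-01],
       [ 9.32832536e-01,  2.18085971e-01, -2.86813472e-01,
         3.37334238e-02],
       [ 2.79064922e-01,  6.62236760e-02,  9.57986009e-01,
        -3.90388060e-01],
       [ 0.00000000e+00,  0.00000000e+00,  0.00000000e+00,
         1.00000000e+00]])}
{'time': 0.15, 'joint_positions': array([ 1.31839083,  0.33271319, -0.06474058,  1.46073159,  0.02160951,
        1.34990867, -0.0885014 ]), 'joint_vel': array([ 9.53821017e-05, -2.28767977e-03,  1.04919947e-04, -2.28735304e-03,
        2.29838043e-04, -2.32982695e-04,  1.71367557e-03]), 'joint_torque': array([ 4.58251470e-04, -6.23633194e+01,  2.44406867e-02, -3.90140069e+01,
       -6.13326975e-02,  3.72220099e-02,  1.66595496e-04]), 'ee_pos': array([ 0.14232189, -0.60828204,  0.22195328]), 'eef_rot': array([ 9.93402610e-01,  1.14677684e-01, -8.18290540e-05, -5.26091427e-04]), 'ft_force': array([-0.7310317 ,  0.08249515,  0.30142595]), 'torque': array([-0.02358619, -0.01095967,  0.00820562]), 'grip_force': 0.0, 'width': 0.08686150002073129}
```

View pics/scene0.png

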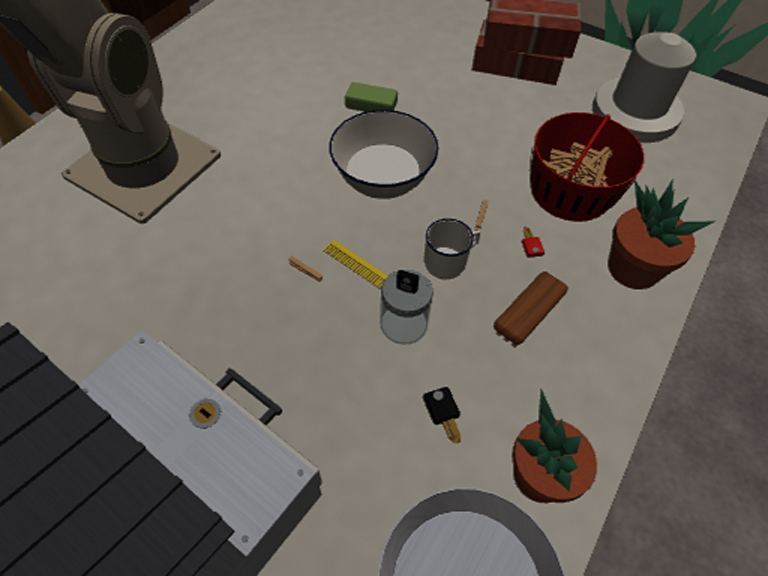

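View pics/top0.png

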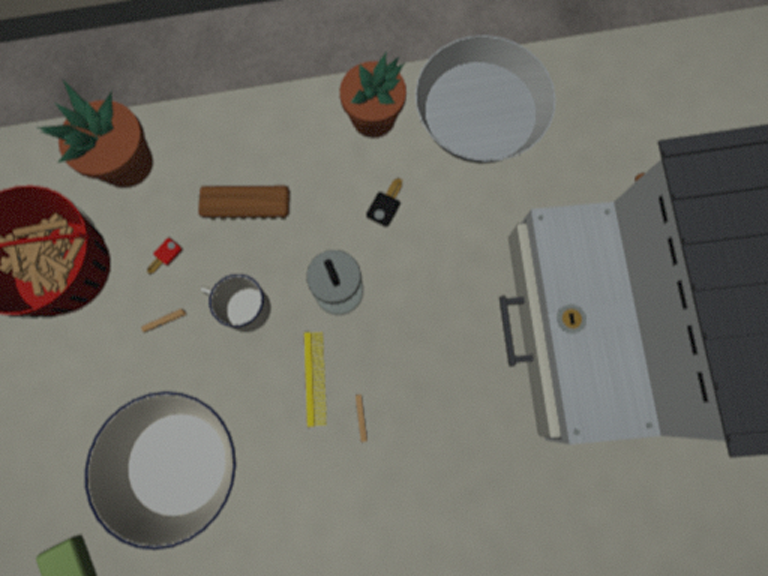

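The scene shows the key standing in the jar (top view (332,272)/1.5), the lock at (571,319)/1.5, the bowl at (160,470)/1.5. The large black key and the red key lying about are look-alikes, and so is the grey pan.

```bash
cat >> h.py <<'E'
def blob(m,roi):
    u0,v0,u1,v1=roi; k=np.zeros(m.shape,np.uint8); k[v0:v1,u0:u1]=m[v0:v1,u0:u1]
    c=max(cv2.findContours(k,cv2.RETR_EXTERNAL,cv2.CHAIN_APPROX_NONE)[0],key=cv2.contourArea)
    return c,cv2.minAreaRect(c)
E
python3 - <<'E'
from h import *
p=r.camera_params("top"); im=r.camera("top"); hsv=cv2.cvtColor(im,cv2.COLOR_RGB2HSV)
dark=(hsv[:,:,2]<60).astype(np.uint8)
c,b=blob(dark,(205,165,242,200)); print("key",b,cv2.contourArea(c)); box=cv2.boxPoints(b)
print([onz(p,*q,.148).round(4) for q in box],"ctr",onz(p,*b[0],.148))
brass=((hsv[:,:,1]>110)&(hsv[:,:,0]<35)&(hsv[:,:,0]>10)).astype(np.uint8)
c,b=blob(brass,(365,195,400,230)); (cc,rad)=cv2.minEnclosingCircle(c); print("lock",b,cc,rad); K=onz(p,*cc,.114); print(K)
# ledge screws (fixed rows) -> x axis
S=[onz(p,u/1.5,v/1.5,.113) for u,v in((541,217),(577,437),(607,212),(648,425))]
print([s.round(4) for s in S], [np.arctan2(*(S[i+1]-S[i])[1::-1]) for i in(0,2)])
# bowl rim by ellipse: dark blue
blue=((hsv[:,:,0]>100)&(hsv[:,:,0]<135)&(hsv[:,:,1]>50)&(hsv[:,:,2]<110)).astype(np.uint8)
c,b=blob(blue,(50,250,165,375)); e=cv2.fitEllipse(c); print("bowl",e,onz(p,*e[0],.068),onz(p,165/1.5,470/1.5,.068))
# scene crosscheck of key top & lock
ps=r.camera_params("scene"); 
for n,X in(("key",onz(p,222,181.5,.148)),("lock",K)): print(n,np.array(proj(ps,X))*1.5)
s=r.read_state(); print(R.from_quat(s["eef_rot"]).as_matrix().round(3))
E
```

```text
key ((221.0603485107422, 181.47413635253906), (17.988985061645508, 4.989645481109619), 66.80140686035156) 69.0
[array([ 0.6617, -0.0204,  0.148 ]), array([ 0.6642, -0.0305,  0.148 ]), array([ 0.6264, -0.0394,  0.148 ]), array([ 0.624 , -0.0294,  0.148 ])] ctr [ 0.64394857 -0.02992205  0.148     ]
lock ((380.8000183105469, 211.9000244140625), (12.074766159057617, 10.733125686645508), 26.56505012512207) (380.97369384765625, 211.6052703857422) 6.185698986053467
[ 0.52685513 -0.35394445  0.114     ]
[array([ 0.6818, -0.3485,  0.113 ]), array([ 0.3662, -0.3197,  0.113 ]), array([ 0.672 , -0.4471,  0.113 ]), array([ 0.3644, -0.4189,  0.113 ])] [np.float64(3.0506549674955785), np.float64(3.0500343427386887)]
bowl ((107.39982604980469, 313.22735595703125), (97.30017852783203, 107.10575866699219), 36.50931930541992) [0.42213847 0.25820336 0.068     ] [0.42094301 0.25275515 0.068     ]
key [403.61282708 273.36767239]
lock [204.43553907 412.95850249]
[[ 0.974  0.228 -0.   ]
 [ 0.228 -0.974  0.001]
 [-0.    -0.001 -1.   ]]
```

Call:
carry_out(
  steps=[
    [[0,0,-18,0,0,0],[0,0,-18,0,0,0],[0,0,-18,0,0,0],[0,0,-18,0,0,0],[0,0,-18,0,0,0],[62,-45,-18,0,0,0],[62,-45,-18,0,0,0],[62,-45,-18,0,0,0],[62,-45,-18,0,0,0],[62,-45,-18,0,0,0],[62,-45,-18,0,0,0],[62,-45,-18,0,0,0],[62,-45,-18,0,0,0],[62,-45,-18,0,0,0],[62,-45,-18,0,0,0],[62,-45,-18,0,0,0],[62,-45,-18,0,0,0],[62,-45,-18,0,0,0],[62,-45,-18,0,0,0],[62,-45,-18,0,0,0]],
  ],
  hand=-0.3,
)

```text
time: 1.87
ee_pos: [0.5521, -0.1342, 0.4027]
eef_rot: [0.993, 0.114, 0.0, 0.0]
ft_force: [1.3, -1.1, 0.8]
width: 0.0565
grip_force: 0.0
```

Call:
carry_out(
  steps=[
    [[11.4,-8.2,0,0,0,0],[11.4,-8.2,0,0,0,0],[11.4,-8.2,0,0,0,0],[11.4,-8.2,0,0,0,0],[11.4,-8.2,17,0,0,0],[11.4,-8.2,17,0,0,0],[11.4,-8.2,17,0,0,0],[11.4,-8.2,17,0,0,0],[11.4,-8.2,17,0,0,0],[11.4,-8.2,17,0,0,0],[11.4,-8.2,17,0,0,0]],
  ],
)

```text
time: 2.78
ee_pos: [0.6445, -0.03, 0.2352]
eef_rot: [0.993, 0.115, 0.001, 0.0]
ft_force: [-0.8, -0.2, 0.6]
width: 0.0564
grip_force: 0.0
```

```bash
python3 - <<'E'
from h import *
s=r.read_state(); p=r.camera_params("wrist"); im=r.camera("wrist"); save(im,"w1.png"); print(s["ee_pos"],s["eef_rot"])
print("tcp px",proj(p,s["ee_pos"]))
E
```

```text
[ 0.64454068 -0.02999231  0.23516568] [9.93415856e-01 1.14556976e-01 1.27432300e-03 1.08862359e-04]
tcp px (np.float64(254.62304370708296), np.float64(239.7853705429558))
```

View pics/w1.png

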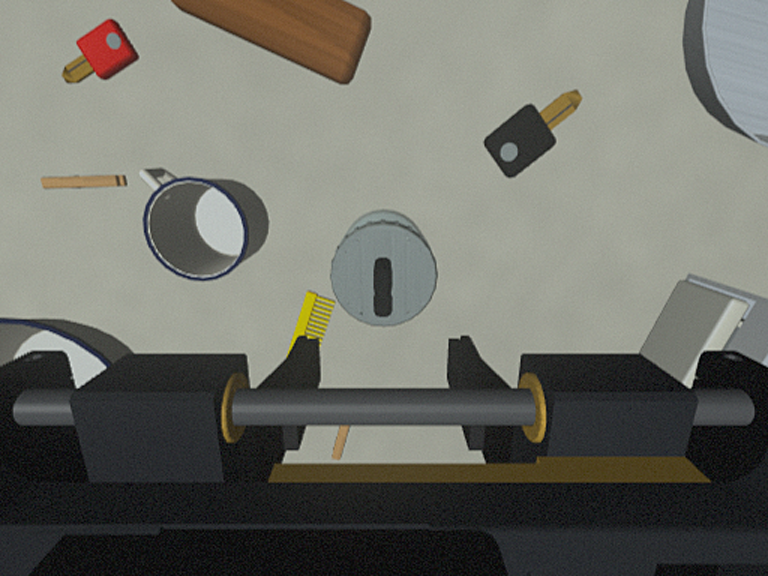

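The key's head is at (383,287) in the 1.5× picture, upright along the tool's x axis, between the fingers.

```bash
python3 - <<'E'
from h import *
s=r.read_state(); p=r.camera_params("wrist"); im=cv2.imread("pics/w1.png"); im=cv2.resize(im,(512,384),interpolation=cv2.INTER_AREA)
dark=(im.max(2)<62).astype(np.uint8)
c,b=blob(dark,(240,160,270,220)); print(b,cv2.boundingRect(c))
q=cv2.boxPoints(b); 
x,y,w,h=cv2.boundingRect(c)
# top face: front edge (lower rows) is top; sides both near top
T=[onz(p,x+w/2,v,.148) for v in(y,y+h)]; print([t.round(4) for t in T]); print([tool(t,s) for t in T])
# lid
g=cv2.cvtColor(im,cv2.COLOR_BGR2GRAY)
ps=r.camera_params("top")
E
```

```text
((254.5, 191.0), (38.0, 11.0), 90.0) (249, 172, 12, 39)
[array([ 0.6724, -0.0239,  0.148 ]), array([ 0.634 , -0.0328,  0.148 ])]
[array([2.7622124 , 0.03095496, 8.80785753]), array([-1.17554447,  0.03006075,  8.79141288])]
```

Call:
carry_out(
  steps=[
    [[0.3,0,4,0,0,0],[0.3,0,8,0,0,0],[0.3,0,10,0,0,0],[0.3,0,11,0,0,0],[0.3,0,11.8,0,0,0],[0.3,0,11.8,0,0,0],[0.3,0,11.8,0,0,0]],
  ],
)

```text
time: 3.42
ee_pos: [0.6478, -0.0293, 0.1168]
eef_rot: [0.993, 0.115, 0.001, 0.0]
ft_force: [-0.3, -0.0, -0.0]
width: 0.0565
grip_force: 0.0
```

Call:
carry_out(
  steps=[
    [[0,0,0,0,0,0],[0,0,0,0,0,0],[0,0,0,0,0,0],[0,0,0,0,0,0],[0,0,0,0,0,0],[0,0,0,0,0,0],[0,0,0,0,0,0],[0,0,0,0,0,0],[0,0,0,0,0,0],[0,0,0,0,0,0]],
  ],
  hand=1,
  squeeze=20,
)

```text
time: 4.25
ee_pos: [0.6465, -0.0294, 0.1145]
eef_rot: [0.993, 0.115, -0.0, 0.0]
ft_force: [0.0, 0.3, -0.4]
width: 0.0118
grip_force: 20.0
```

```bash
python3 - <<'E'
from h import *
s=r.read_state(); p=r.camera_params("wrist"); im=r.camera("wrist"); save(im,"w2.png"); print(s)
E
```

```text
{'time': 4.25, 'joint_positions': array([ 0.39256028,  0.51849589, -0.56584994,  1.50187463,  0.28853702,
        1.20522882, -1.55827683]), 'joint_vel': array([-1.23471387e-03, -1.00080198e-03, -7.22551933e-04,  1.71105291e-03,
       -3.96167367e-04,  1.28125922e-05,  4.97585821e-04]), 'joint_torque': array([-4.86234072e-03, -6.71579647e+01, -9.49753046e+00, -3.59011424e+01,
       -1.59470545e-02, -1.02978393e-01,  3.57121107e-04]), 'ee_pos': array([ 0.64650945, -0.02941994,  0.11452508]), 'eef_rot': array([ 9.93406723e-01,  1.14643276e-01, -2.00625210e-05,  2.75785114e-05]), 'ft_force': array([ 0.04501034,  0.28266797, -0.412761  ]), 'torque': array([-0.01039106,  0.03678797, -0.01771996]), 'grip_force': 20.000024596229196, 'width': 0.011825783496460516}
```

View pics/w2.png

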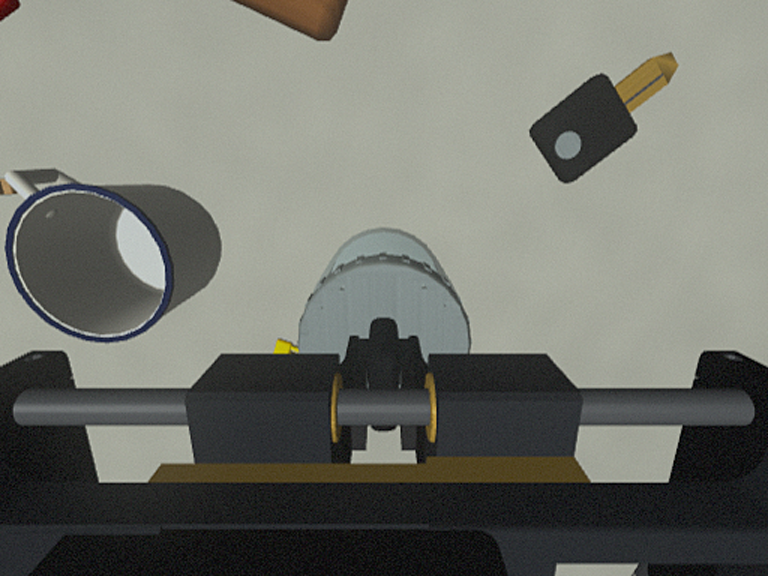

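```bash
python3 - <<'E'
from h import *
s=r.read_state(); p=r.camera_params("wrist"); im=cv2.imread("pics/w2.png")
print(im[300:345:2,384].max(1))
for v in (210,211,212,213,214): print(v,tool(onz(p,256,v,.108),s),tool(onz(p,256,v,.148),s))
# headed slopes: distance to lock pre-look
K=np.array([.5269,-.3539,.27]); print(tool(K,s)); print(R.from_quat(s["eef_rot"]).as_matrix().round(3))
E
```

```text
[138 139 142 139 144 137 138 145 137  53  33  44  36  46  39  40  40  39
  41  44  40  38  37]
210 [1.86825435 0.09015059 0.6527429 ] [ 3.31370898  0.07104879 -3.34730368]
211 [1.79711742 0.09020954 0.65274511] [ 3.2594175   0.07109378 -3.347302  ]
212 [1.72581844 0.09026861 0.65274733] [ 3.20500235  0.07113886 -3.34730031]
213 [1.65435686 0.09032783 0.65274955] [ 3.15046309  0.07118405 -3.34729861]
214 [1.58273212 0.09038717 0.65275177] [ 3.09579932  0.07122935 -3.34729691]
[-19.03948966  28.87209214 -15.5439278 ]
[[ 0.974  0.228 -0.   ]
 [ 0.228 -0.974 -0.   ]
 [-0.     0.    -1.   ]]
```

Call:
carry_out(
  steps=[
    [[0,0,0,0,0,0],[0,0,0,0,0,0],[0,0,0,0,0,0],[0,0,0,0,0,0],[0,0,0,0,0,0],[0,0,0,0,0,0]],
  ],
  hand=-0.3,
)

```text
time: 4.8
ee_pos: [0.6465, -0.0294, 0.1146]
eef_rot: [0.993, 0.115, 0.0, 0.0]
ft_force: [-0.5, -0.3, -0.2]
width: 0.044
grip_force: 0.0
```

Call:
carry_out(
  steps=[
    [[0,0,-4,0,0,0],[0,0,-6,0,0,0],[0,0,-6,0,0,-0.12],[0,0,-6,0,0,-0.24],[0,0,-6,0,0,-0.36],[0,0,-6,0,0,-0.48],[0,0,-6,0,0,-0.6],[0,0,-6,0,0,-0.72],[0,0,-6,0,0,-0.84],[0,0,-6,0,0,-0.96],[0,0,-6,0,0,-1.08],[0,0,-6,0,0,-1.2],[0,0,-6,0,0,-1.32],[0,0,-6,0,0,-1.44],[0,0,-6,0,0,-1.571],[0,0,-6,0,0,-1.571],[0,0,-4,0,0,-1.571],[0,0,-2,0,0,-1.571],[0,0,0,0,0,-1.571],[0,0,0,0,0,-1.571]],
  ],
)

```text
time: 6.47
ee_pos: [0.6444, -0.0299, 0.1106]
eef_rot: [0.623, 0.782, -0.002, -0.002]
ft_force: [-0.8, -1.4, -0.6]
width: 0.0568
grip_force: 0.0
```

Call:
carry_out(
  steps=[
    [[0,0,0,0,0,0],[0,0,0,0,0,0],[0,0,0,0,0,0],[0,0,0,0,0,0],[0,0,0,0,0,0],[0,0,0,0,0,0],[0,0,0,0,0,0],[0,0,0,0,0,0]],
  ],
  hand=1,
  squeeze=20,
)

```text
time: 7.13
ee_pos: [0.6471, -0.0293, 0.1157]
eef_rot: [0.621, 0.783, 0.0, 0.001]
ft_force: [-0.3, -0.6, 6.2]
width: 0.0339
grip_force: 20.0
```

Call:
carry_out(
  steps=[
    [[0,0,-1,0,0,0],[0,0,-2,0,0,0],[0,0,-3,0,0,0],[0,0,-4,0,0,0],[0,0,-8,0,0,0],[0,0,-12,0,0,0],[0,0,-15,0,0,0],[0,0,-15,0,0,0],[0,0,-15,0,0,0]],
  ],
)

```text
time: 7.88
ee_pos: [0.6473, -0.029, 0.2675]
eef_rot: [0.621, 0.784, 0.001, 0.002]
ft_force: [-1.1, -0.4, -1.6]
width: 0.0339
grip_force: 20.0
```

```bash
python3 - <<'E'
from h import *
s=r.read_state(); p=r.camera_params("wrist"); im=r.camera("wrist"); save(im,"w3.png"); print(s["ee_pos"],s["eef_rot"],s["joint_positions"])
th=-.091; K=np.array([.5269,-.3539]); yn=np.array([-np.sin(th),np.cos(th)])
X=np.append(K-0.045*yn*0,.0)
M=R.from_quat(s["eef_rot"]); print(M.as_matrix().round(3))
print("to lock, z .23:",tool(np.append(K,.23),s), "yaw tool x",np.arctan2(*M.as_matrix()[1::-1,0]), "want",np.pi/2+th)
E
```

```text
[ 0.64733929 -0.02899353  0.26747197] [0.62127755 0.78358783 0.00118934 0.00170358] [ 0.57155433  0.49612912 -0.87686882  1.29186065  0.37646377  1.51628983
 -0.03149673]
[[-0.228  0.974  0.004]
 [ 0.974  0.228 -0.   ]
 [-0.001  0.004 -1.   ]]
to lock, z .23: [-28.88393    -19.15015072   3.70542729] yaw tool x 1.800842802670556 want 1.4797963267948966
```

View pics/w3.png

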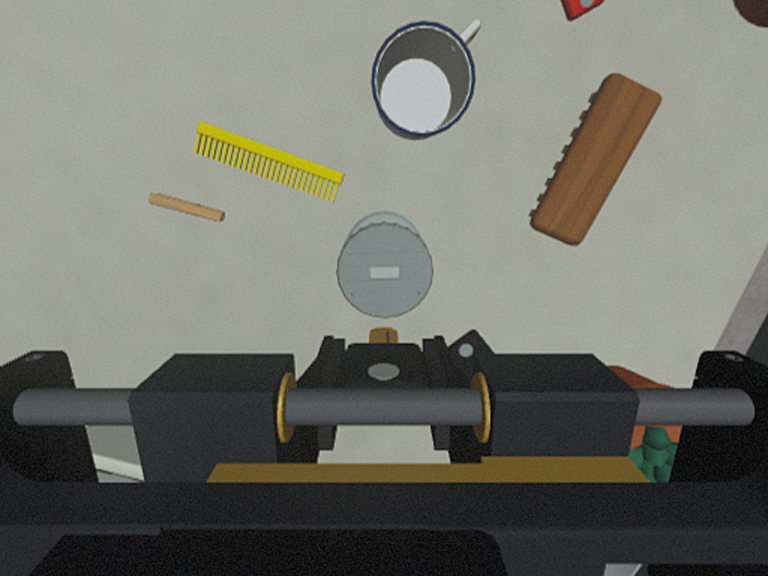

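Slot of the lid at (384,272), blade tip at (384,335) in hand; key held squarely. Now to the lock.

Call:
carry_out(
  steps=[
    [[-28.9,-19.2,0,0,0,0.1],[-28.9,-19.2,0,0,0,0.2],[-28.9,-19.2,0,0,0,0.32],[-28.9,-19.2,0,0,0,0.32],[-28.9,-19.2,0,0,0,0.32],[-28.9,-19.2,0,0,0,0.32],[-28.9,-19.2,0,0,0,0.32],[-28.9,-19.2,0,0,0,0.32],[-28.9,-19.2,0,0,0,0.32],[-28.9,-19.2,0,0,0,0.32],[-28.9,-19.2,0,0,0,0.32],[-28.9,-19.2,0,0,0,0.32]],
  ],
)

```text
time: 8.93
ee_pos: [0.5256, -0.3533, 0.2638]
eef_rot: [0.738, 0.675, 0.0, -0.001]
ft_force: [0.4, 0.0, 0.3]
width: 0.0337
grip_force: 20.0
```

```bash
python3 - <<'E'
from h import *
s=r.read_state(); p=r.camera_params("wrist"); im=r.camera("wrist"); save(im,"w4.png"); print(s["ee_pos"],s["eef_rot"],proj(p,s["ee_pos"]))
E
```

```text
[ 0.52564222 -0.35333241  0.26381577] [ 7.37777883e-01  6.75043121e-01  1.69956067e-04 -7.42834829e-04] (np.float64(253.8744962237739), np.float64(238.2949974729418))
```

View pics/w4.png

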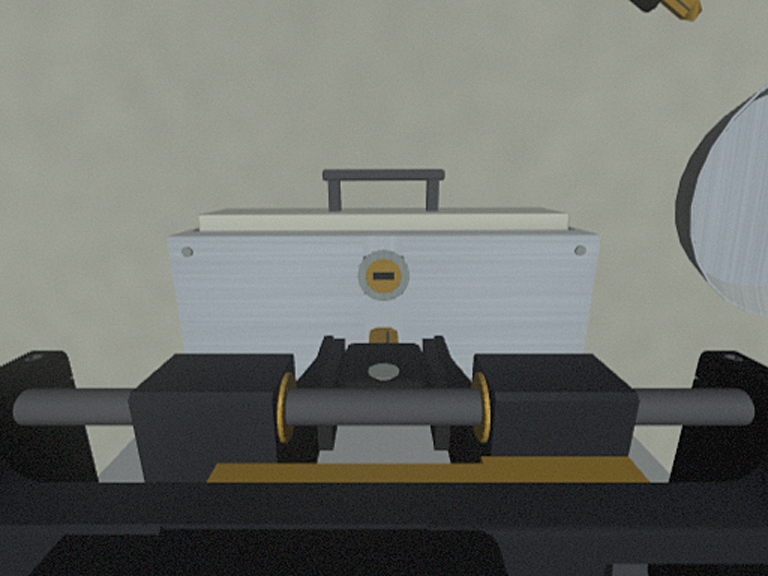

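The keyhole is at (383,276) with its slot level in the picture, i.e. along the tool's y; the blade tip at (384,335).

```bash
python3 - <<'E'
from h import *
def load(n): return cv2.resize(cv2.imread("pics/"+n),(512,384),interpolation=cv2.INTER_AREA)
s=r.read_state(); p=r.camera_params("wrist"); im=load("w4.png"); hsv=cv2.cvtColor(im,cv2.COLOR_BGR2HSV)
br=((hsv[:,:,1]>120)&(hsv[:,:,0]>8)&(hsv[:,:,0]<32)).astype(np.uint8)
c,b=blob(br,(230,160,285,205)); cc,rad=cv2.minEnclosingCircle(c); m=cv2.moments(c); cc=(m['m10']/m['m00'],m['m01']/m['m00']); print("lock",cc,rad,tool(onz(p,*cc,.114),s),onz(p,*cc,.114))
dk=(hsv[:,:,2]<90).astype(np.uint8); c2,b2=blob(dk,(244,176,268,192)); print("slot",b2,tool(onz(p,*b2[0],.114),s))
M=cv2.moments(c2)
ct,bt=blob(br,(240,212,272,232)); x,y,w,h=cv2.boundingRect(ct); print("tip",(x,y,w,h)); zt=s["ee_pos"][2]-.0357
print("tip top edge",tool(onz(p,x+w/2,y,zt),s),[tool(onz(p,u,y+3,zt),s)[1].round(2) for u in(x,x+w)])
im=load("w3.png")[165:198,235:278]; g=im.max(2); mk=(g>np.median(g)+18).astype(np.uint8); 
c,b=blob(mk,(0,0,43,33)); print("lidslot",b[0][0]+235,b[0][1]+165,b[1:],"rel tool at w3 pose, lid .108:")
# same camera mount: use current cam, shifted
d=.26747-.108; q=onz(p,b[0][0]+235,b[0][1]+165,s["ee_pos"][2]-d); print(tool(q,s))
E
```

```text
lock (255.20448179271708, 183.5280112044818) 11.267058372497559 [-0.07873937  0.09259505 15.01083372] [ 0.5267194  -0.35362645  0.114     ]
slot ((255.5, 183.5), (3.0, 13.0), 90.0) [-0.07526334  0.12813397 15.01081707]
tip (246, 219, 19, 10)
tip top edge [-0.06037989  0.11519828  3.56988104] [np.float64(-0.64), np.float64(0.87)]
lidslot 256.0 181.0 ((6.0, 18.0), 90.0) rel tool at w3 pose, lid .108:
[4.24031356e-03 1.90930215e-01 1.59469065e+01]
```

Call:
carry_out(
  steps=[
    [[0,0,3,0,0,0],[0,0,6,0,0,0],[0,0,9,0,0,0],[0,0,10.5,0,0,0],[0,0,10.8,0,0,0],[0,0,11.0,0,0,0],[0,0,11.2,0,0,0],[0,0,11.4,0,0,0],[0,0,11.6,0,0,0],[0,0,11.8,0,0,0],[0,0,11.8,0,0,0],[0,0,11.8,0,0,0]],
  ],
)

```text
time: 9.98
ee_pos: [0.5255, -0.3546, 0.1468]
eef_rot: [0.738, 0.675, -0.0, 0.0]
ft_force: [0.4, 0.5, 0.4]
width: 0.0336
grip_force: 20.0
```

Call:
carry_out(
  steps=[
    [[0.05,0,0.3,0,0,0],[0.05,0,0.6,0,0,0],[0.05,0,0.9,0,0,0],[0.05,0,1.2,0,0,0],[0.05,0,1.2,0,0,0]],
  ],
)

```text
time: 10.4
ee_pos: [0.5251, -0.3539, 0.1336]
eef_rot: [0.738, 0.675, -0.0, -0.001]
ft_force: [-0.6, 0.2, -0.7]
width: 0.0338
grip_force: 20.0
```

Call:
carry_out(
  steps=[
    [[0,0,0.3,0,0,0],[0,0,0.6,0,0,0],[0,0,0.9,0,0,0],[0,0,1.1,0,0,0],[0,0,1.2,0,0,0],[0,0,1.3,0,0,0],[0,0,1.3,0,0,0],[0,0,1.3,0,0,0]],
  ],
)

```text
time: 11.07
ee_pos: [0.5256, -0.3541, 0.1217]
eef_rot: [0.738, 0.675, 0.0, 0.0]
ft_force: [0.1, -0.3, 0.8]
width: 0.0337
grip_force: 20.0
```

```bash
python3 - <<'E'
from h import *
s=r.read_state(); print(s["ft_force"],s["torque"],s["ee_pos"],s["joint_positions"])
im=r.camera("scene"); save(im[200:330,60:260],"s5.png",3)
E
```

```text
[ 0.07006575 -0.31737638  0.84541742] [ 0.05383217 -0.01691301 -0.01917322] [ 0.52561576 -0.35408043  0.12171717] [ 1.0458295   0.51809275 -0.70505964  1.52884015  0.34847928  1.2231748
  0.19624665]
```

View pics/s5.png

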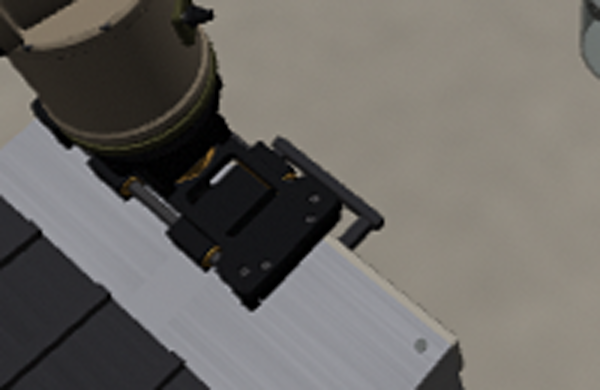

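Call:
carry_out(
  steps=[
    [[0,0,0.1,0,0,0],[0,0,0.1,0,0,0],[0,0,0.1,0,0,0]],
  ],
)

```text
time: 11.37
ee_pos: [0.5256, -0.3541, 0.1216]
eef_rot: [0.738, 0.675, -0.0, 0.0]
ft_force: [-2.7, 2.0, 8.7]
width: 0.0341
grip_force: 20.0
```

Call:
carry_out(
  steps=[
    [[0,0,0,0,0,0],[0,0,0,0,0,0],[0,0,0,0,0,0],[0,0,0,0,0,0],[0,0,0,0,0,0],[0,0,0,0,0,0],[0,0,0,0,0,-0.12],[0,0,0,0,0,-0.24],[0,0,0,0,0,-0.36],[0,0,0,0,0,-0.48],[0,0,0,0,0,-0.58],[0,0,0,0,0,-0.68],[0,0,0,0,0,-0.68],[0,0,0,0,0,-0.68]],
  ],
  hand=-0.3,
)

```text
time: 12.53
ee_pos: [0.5255, -0.3541, 0.1204]
eef_rot: [0.472, 0.881, 0.0, -0.0]
ft_force: [0.4, -0.3, -0.5]
width: 0.0563
grip_force: 0.0
```

Call:
carry_out(
  steps=[
    [[0,0,0,0,0,0],[0,0,0,0,0,0],[0,0,0,0,0,0],[0,0,0,0,0,0],[0,0,0,0,0,0],[0,0,0,0,0,0],[0,0,0,0,0,0],[0,0,0,0,0,0]],
  ],
  hand=1,
  squeeze=25,
)

```text
time: 13.2
ee_pos: [0.5256, -0.354, 0.1206]
eef_rot: [0.471, 0.882, -0.0, 0.0]
ft_force: [-0.2, 0.9, 0.3]
width: 0.032
grip_force: 25.0
```

Call:
carry_out(
  steps=[
    [[0,0,0,0,0,0.1],[0,0,0,0,0,0.2],[0,0,0,0,0,0.3],[0,0,0,0,0,0.4],[0,0,0,0,0,0.5],[0,0,0,0,0,0.6],[0,0,0,0,0,0.7],[0,0,0,0,0,0.7]],
  ],
  squeeze=40,
)

```text
time: 13.87
ee_pos: [0.5257, -0.3538, 0.1207]
eef_rot: [0.746, 0.666, 0.0, 0.0]
ft_force: [-0.1, 0.2, -0.8]
width: 0.0312
grip_force: 40.0
```

Call:
carry_out(
  steps=[
    [[0,0,0,0,0,0.1],[0,0,0,0,0,0.2],[0,0,0,0,0,0.3],[0,0,0,0,0,0.4],[0,0,0,0,0,0.5],[0,0,0,0,0,0.55],[0,0,0,0,0,0.55]],
  ],
)

```text
time: 14.45
ee_pos: [0.5256, -0.354, 0.1206]
eef_rot: [0.898, 0.44, -0.0, 0.0]
ft_force: [-0.1, 0.3, 1.5]
width: 0.0311
grip_force: 40.0
```

```bash
python3 - <<'E'
from h import *
s=r.read_state(); print(s["ft_force"],s["torque"],s["ee_pos"],s["joint_positions"])
im=r.camera("scene"); save(im[200:330,60:260],"s6.png",3)
E
```

```text
[-0.08464907  0.27973664  1.5226117 ] [ 0.04696984 -0.11857139  0.07975406] [ 0.52557879 -0.35397446  0.12061037] [ 0.97308127  0.49173405 -0.6006616   1.53409512  0.28993049  1.20578541
 -0.33524018]
```

View pics/s6.png

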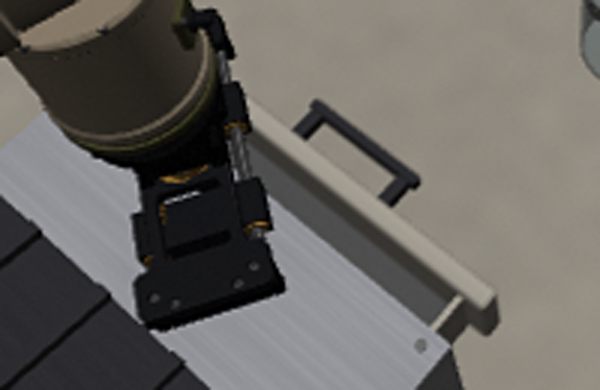

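The drawer is running out. A little further to reach the stop.

Call:
carry_out(
  steps=[
    [[0,0,0,0,0,0.06],[0,0,0,0,0,0.12],[0,0,0,0,0,0.15],[0,0,0,0,0,0.15],[0,0,0,0,0,0.15]],
  ],
)

```text
time: 14.92
ee_pos: [0.5257, -0.3542, 0.1206]
eef_rot: [0.928, 0.373, 0.0, 0.0]
ft_force: [1.1, -1.3, 0.6]
width: 0.0318
grip_force: 40.0
```

```bash
python3 - <<'E'
from h import *
s=r.read_state(); print(s["ft_force"],s["torque"],s["eef_rot"],s["width"])
E
```

```text
[ 1.05107192 -1.25258285  0.58641916] [-0.26070438 -0.30931441  0.37287859] [9.27750316e-01 3.73201401e-01 7.25082303e-05 2.44097616e-04] 0.03180722899450493
```

Call:
carry_out(
  steps=[
    [[0,0,0,0,0,-0.1],[0,0,0,0,0,-0.2],[0,0,0,0,0,-0.3],[0,0,0,0,0,-0.4],[0,0,0,0,0,-0.5],[0,0,0,0,0,-0.6],[0,0,0,0,0,-0.7],[0,0,0,0,0,-0.8],[0,0,0,0,0,-0.9],[0,0,0,0,0,-1.0],[0,0,0,0,0,-1.1],[0,0,0,0,0,-1.2],[0,0,0,0,0,-1.3],[0,0,0,0,0,-1.3],[0,0,0,0,0,-1.3]],
  ],
)

```text
time: 16.17
ee_pos: [0.5255, -0.354, 0.1206]
eef_rot: [0.515, 0.857, 0.0, -0.0]
ft_force: [0.6, 1.2, 0.8]
width: 0.0313
grip_force: 40.0
```

Call:
carry_out(
  steps=[
    [[0,0,0,0,0,0],[0,0,0,0,0,0],[0,0,0,0,0,0],[0,0,0,0,0,0],[0,0,0,0,0,0],[0,0,0,0,0,0],[0,0,0,0,0,0.12],[0,0,0,0,0,0.24],[0,0,0,0,0,0.36],[0,0,0,0,0,0.48],[0,0,0,0,0,0.58],[0,0,0,0,0,0.58]],
  ],
  hand=-0.3,
)

```text
time: 17.17
ee_pos: [0.5256, -0.354, 0.1207]
eef_rot: [0.74, 0.673, -0.0, 0.0]
ft_force: [-0.0, -0.5, -0.7]
width: 0.0566
grip_force: 0.0
```

Call:
carry_out(
  steps=[
    [[0,0,0,0,0,0],[0,0,0,0,0,0],[0,0,0,0,0,0],[0,0,0,0,0,0],[0,0,0,0,0,0],[0,0,0,0,0,0],[0,0,0,0,0,0],[0,0,0,0,0,0]],
  ],
  hand=1,
  squeeze=20,
)

```text
time: 17.83
ee_pos: [0.5255, -0.3541, 0.1205]
eef_rot: [0.738, 0.675, -0.0, 0.0]
ft_force: [-0.1, 0.3, -0.6]
width: 0.0345
grip_force: 20.0
```

```bash
python3 - <<'E'
from h import *
s=r.read_state(); print(s["ft_force"],s["torque"],s["eef_rot"],s["ee_pos"],s["width"])
E
```

```text
[-0.14421559  0.29029088 -0.56819932] [-0.07642267 -0.12778955 -0.03506236] [ 7.38135540e-01  6.74652447e-01 -1.58993650e-05  3.31156265e-06] [ 0.52548239 -0.35409132  0.12054338] 0.03451781071025826
```

Call:
carry_out(
  steps=[
    [[0,0,-0.5,0,0,0],[0,0,-1,0,0,0],[0,0,-2,0,0,0],[0,0,-3,0,0,0],[0,0,-4,0,0,0],[0,0,-8,0,0,0],[0,0,-12,0,0,0],[0,0,-15,0,0,0],[33.4,9.2,-15,0,0,-0.1],[33.4,9.2,-15,0,0,-0.2],[33.4,9.2,-15,0,0,-0.32],[33.4,9.2,-15,0,0,-0.32],[33.4,9.2,-15,0,0,-0.32],[33.4,9.2,-15,0,0,-0.32],[33.4,9.2,-15,0,0,-0.32],[33.4,9.2,-15,0,0,-0.32],[33.4,9.2,-15,0,0,-0.32],[33.4,9.2,-15,0,0,-0.32],[33.4,9.2,-15,0,0,-0.32],[33.4,9.2,-15,0,0,-0.32]],
  ],
)

```text
time: 19.5
ee_pos: [0.6472, -0.0311, 0.2711]
eef_rot: [0.622, 0.783, -0.0, 0.0]
ft_force: [0.2, 0.8, -0.7]
width: 0.0344
grip_force: 20.0
```

```bash
python3 - <<'E'
from h import *
s=r.read_state(); p=r.camera_params("wrist"); im=r.camera("wrist"); save(im,"w7.png"); print(s["ee_pos"],s["eef_rot"],tool([.6471,-.0293,.1145],s))
im=cv2.resize(cv2.imread("pics/w7.png"),(512,384),interpolation=cv2.INTER_AREA)
hsv=cv2.cvtColor(im,cv2.COLOR_BGR2HSV)
br=((hsv[:,:,1]>120)&(hsv[:,:,0]>8)&(hsv[:,:,0]<32)).astype(np.uint8)
ct,bt=blob(br,(240,212,272,232)); x,y,w,h=cv2.boundingRect(ct); zt=s["ee_pos"][2]-.0345
print((x,y,w,h),"tip",tool(onz(p,x+w/2,y,zt),s))
m=im[165:198,235:278].max(2); c,b=blob((m>np.median(m)+18).astype(np.uint8),(0,0,43,33)); u,v=b[0][0]+235,b[0][1]+165; print("slot",u,v,b,tool(onz(p,u,v,.108),s))
E
```

```text
[ 0.64717705 -0.03105008  0.27110556] [ 6.21872899e-01  7.83118020e-01 -2.14957302e-04  4.66733142e-04] [ 0.1878385   0.02832444 15.66038401]
(247, 219, 18, 11) tip [-0.04150581  0.14121986  3.45007769]
slot 257.0 179.0 ((22.0, 14.0), (6.0, 18.0), 90.0) [ 0.14130864  0.2942186  16.31049564]
```

View pics/w7.png

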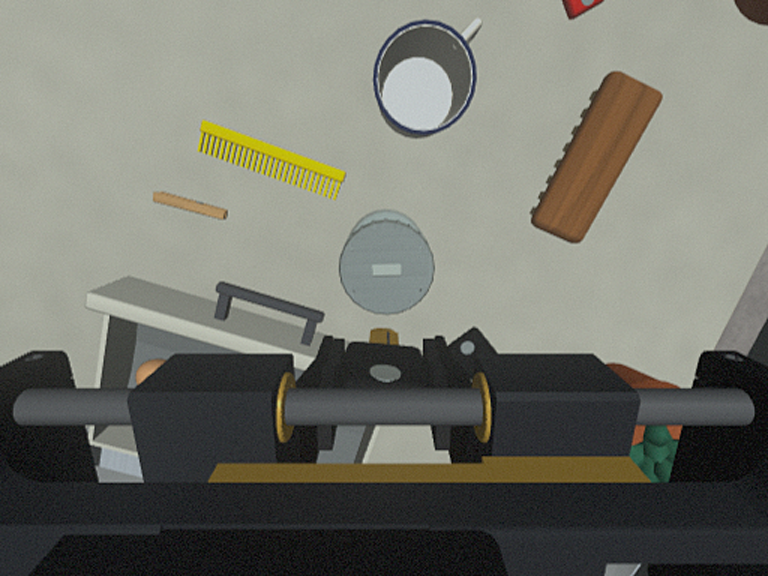

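The drawer is fully out (an egg shows at left), the lid's slot at (386,270), the key in hand. Lower into the slot.

Call:
carry_out(
  steps=[
    [[0.18,0.08,4,0,0,0],[0.18,0.08,8,0,0,0],[0.18,0.08,11,0,0,0],[0.18,0.08,12,0,0,0],[0.18,0.08,12.5,0,0,0],[0.18,0.08,13,0,0,0],[0.18,0.08,13.3,0,0,0],[0.18,0.08,13.6,0,0,0],[0.18,0.08,13.6,0,0,0]],
  ],
)

```text
time: 20.3
ee_pos: [0.648, -0.0278, 0.1354]
eef_rot: [0.621, 0.784, 0.0, 0.001]
ft_force: [0.2, -0.2, -0.6]
width: 0.0339
grip_force: 20.0
```

Call:
carry_out(
  steps=[
    [[0,0,0.3,0,0,0],[0,0,0.7,0,0,0],[0,0,1.1,0,0,0],[0,0,1.5,0,0,0],[0,0,1.8,0,0,0],[0,0,1.95,0,0,0],[0,0,1.95,0,0,0],[0,0,1.95,0,0,0]],
  ],
)

```text
time: 20.97
ee_pos: [0.6476, -0.0277, 0.1151]
eef_rot: [0.621, 0.784, 0.0, 0.0]
ft_force: [0.1, 0.3, 0.4]
width: 0.0342
grip_force: 20.0
```

Call:
carry_out(
  steps=[
    [[0,0,0,0,0,0],[0,0,0,0,0,0],[0,0,0,0,0,0],[0,0,0,0,0,0],[0,0,0,0,0,0],[0,0,-2,0,0,0],[0,0,-5,0,0,0]],
  ],
  hand=-0.2,
)

```text
time: 21.55
ee_pos: [0.6458, -0.0281, 0.1628]
eef_rot: [0.621, 0.784, -0.002, -0.002]
ft_force: [0.4, -0.8, 0.1]
width: 0.0519
grip_force: 0.0
```

Call:
carry_out(
  steps=[
    [[0,0,-4,0,0,0],[0,0,-8,0,0,0.1],[0,0,-11,0,0,0.2],[-15.4,-19.9,-11,0,0,0.3],[-15.4,-19.9,-11,0,0,0.42],[-15.4,-19.9,-11,0,0,0.54],[-15.4,-19.9,-11,0,0,0.66],[-15.4,-19.9,-11,0,0,0.78],[-15.4,-19.9,-11,0,0,0.9],[-15.4,-19.9,-11,0,0,1.02],[-15.4,-19.9,-11,0,0,1.14],[-15.4,-19.9,-11,0,0,1.26],[-15.4,-19.9,-11,0,0,1.38],[-15.4,-19.9,-11,0,0,1.5],[-15.4,-19.9,-11,0,0,1.62],[-15.4,-19.9,-11,0,0,1.74],[-15.4,-19.9,-11,0,0,1.89],[-15.4,-19.9,-11,0,0,1.89],[-15.4,-19.9,-11,0,0,1.89],[-15.4,-19.9,-11,0,0,1.89]],
  ],
)

```text
time: 23.22
ee_pos: [0.4889, -0.2229, 0.2751]
eef_rot: [0.999, -0.043, 0.0, 0.0]
ft_force: [0.3, -0.5, 0.0]
width: 0.0521
grip_force: 0.0
```

```bash
python3 - <<'E'
from h import *
s=r.read_state(); p=r.camera_params("wrist"); im=r.camera("wrist"); save(im,"w8.png"); print(s["ee_pos"],s["eef_rot"],s["joint_positions"])
E
```

```text
[ 0.48887807 -0.22294953  0.27510376] [ 9.99093037e-01 -4.25804872e-02  3.18076485e-05  7.06227556e-05] [ 0.88763699  0.16168785 -0.60785062  1.58538578  0.09320079  1.42363976
 -1.38375164]
```

View pics/w8.png

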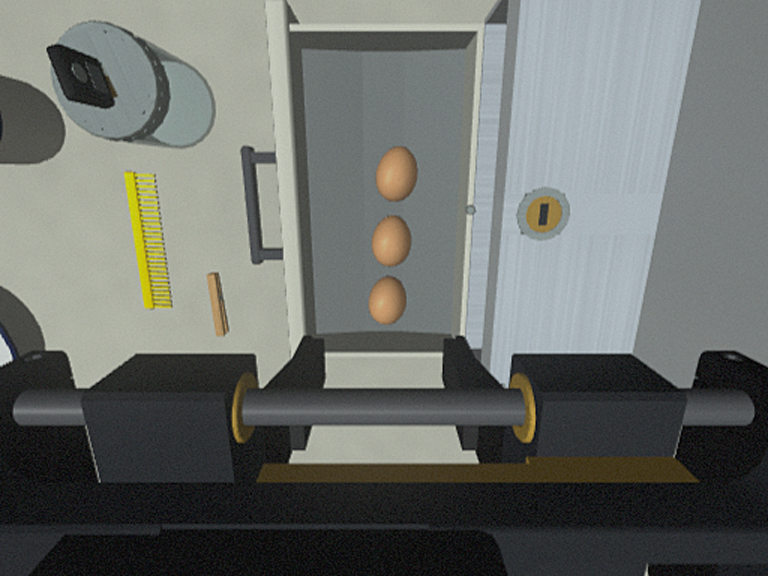

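Drawer open with three eggs at (397,174), (391,241), (388,300); the key stands in the lid; lock home.

```bash
cat >> h.py <<'E'
def wim(n,roi=(170,0,330,226)):
    s=r.read_state(); p=r.camera_params("wrist"); im=r.camera("wrist"); save(im,n) if n else 0
    return s,p,im
def eggs(p,im,z,roi):
    h=cv2.cvtColor(im,cv2.COLOR_RGB2HSV); m=((h[:,:,0]<20)&(h[:,:,1]>70)&(h[:,:,2]>60)).astype(np.uint8)
    k=np.zeros_like(m); u0,v0,u1,v1=roi; k[v0:v1,u0:u1]=m[v0:v1,u0:u1]
    out=[]
    for c in cv2.findContours(k,cv2.RETR_EXTERNAL,cv2.CHAIN_APPROX_NONE)[0]:
        if cv2.contourArea(c)>250: e=cv2.fitEllipse(c); out.append((e,onz(p,*e[0],z)))
    return out
TH=-.091; XN=np.array([np.cos(TH),np.sin(TH)]); YN=np.array([-np.sin(TH),np.cos(TH)]); O=np.array([.5267,-.3536])+.032*YN
def nest(X): d=np.array(X)[:2]-O; return np.array([d@XN,d@YN])
def bowl(top=True):
    p=r.camera_params("top"); im=r.camera("top"); h=cv2.cvtColor(im,cv2.COLOR_RGB2HSV)
    m=((h[:,:,0]>100)&(h[:,:,0]<135)&(h[:,:,1]>50)&(h[:,:,2]<110)).astype(np.uint8)
    c,b=blob(m,(20,225,200,384)); e=cv2.fitEllipse(cv2.convexHull(c)); return e,onz(p,*e[0],.068)
E
python3 - <<'E'
from h import *
s,p,im=wim(None)
for e,X in eggs(p,im,.034,(200,60,310,226)): print(e,"world",X.round(4),"nest",nest(X).round(4),"tool",tool(X,s).round(2))
X=onz(p,466/1.5,200/1.5,.07);print("backwall",nest(X)); X=onz(p,297/1.5,200/1.5,.07);print("frontwall",nest(X)); print("ledge",nest(onz(p,500/1.5,210/1.5,.112)))
print("bowl",bowl())
E
```

```text
((257.663818359375, 199.98553466796875), (23.599525451660156, 30.948522567749023), 8.48128604888916) world [ 0.4397 -0.2231  0.034 ] nest [-0.0985  0.09  ] tool [-4.89  0.43 24.11]
((260.4383850097656, 160.4286651611328), (24.8576602935791, 32.83469009399414), 7.149186611175537) world [ 0.502  -0.2325  0.034 ] nest [-0.0356  0.0863] tool [ 1.39  0.84 24.11]
((263.9212341308594, 115.69855499267578), (25.952625274658203, 35.74345016479492), 10.828524589538574) world [ 0.5663 -0.2427  0.034 ] nest [0.0293 0.082 ] tool [ 7.88  1.3  24.11]
backwall [0.00708532 0.02020774]
frontwall [0.00627939 0.17110228]
ledge [0.0020904 0.0011789]
bowl (((103.19306945800781, 315.4930419921875), (92.2988510131836, 100.27222442626953), 20.889123916625977), array([0.41912682, 0.26744012, 0.068     ]))
```

Call:
carry_out(
  steps=[
    [[-4.9,-0.75,4,0,0,0],[-4.9,-0.75,8,0,0,0],[-4.9,-0.75,12,0,0,0],[-4.9,-0.75,16,0,0,0],[-4.9,-0.75,16,0,0,0],[-4.9,-0.75,20,0,0,0],[-4.9,-0.75,22,0,0,0],[-4.9,-0.75,23.5,0,0,0],[-4.9,-0.75,24.5,0,0,0],[-4.9,-0.75,24.8,0,0,0],[-4.9,-0.75,24.8,0,0,0],[-4.9,-0.75,24.8,0,0,0]],
  ],
  hand=-1,
)

```text
time: 24.37
ee_pos: [0.4416, -0.2116, 0.0282]
eef_rot: [0.999, -0.044, 0.001, 0.0]
ft_force: [-0.2, 0.5, -0.5]
width: 0.0868
grip_force: 0.0
```

Call:
carry_out(
  steps=[
    [[0,0,0,0,0,0],[0,0,0,0,0,0],[0,0,0,0,0,0],[0,0,0,0,0,0],[0,0,0,0,0,0],[0,0,0.3,0,0,0],[0,0,0.6,0,0,0],[0,0,0.6,0,0,0],[0,0,0.6,0,0,0]],
  ],
  hand=-0.08,
  squeeze=6,
)

```text
time: 25.12
ee_pos: [0.4405, -0.2112, 0.0207]
eef_rot: [0.999, -0.045, -0.0, -0.0]
ft_force: [-0.4, -0.0, -0.4]
width: 0.0479
grip_force: 0.2
```

Call:
carry_out(
  steps=[
    [[0,0,0,0,0,0],[0,0,0,0,0,0],[0,0,0,0,0,0],[0,0,0,0,0,0],[0,0,0,0,0,0]],
  ],
  hand=1,
  squeeze=6,
)

```text
time: 25.53
ee_pos: [0.4408, -0.2112, 0.0211]
eef_rot: [0.999, -0.045, 0.0, 0.0]
ft_force: [-0.2, 0.1, -0.5]
width: 0.0385
grip_force: 6.0
```

Call:
carry_out(
  steps=[
    [[0,0,-2,0,0,0],[0,0,-5,0,0,0],[0,0,-9,0,0,0],[0,0,-13,0,0,0],[0,0,-17,0,0,0],[-9,-49.2,-20,0,0,0],[-9,-49.2,-20,0,0,0],[-9,-49.2,-20,0,0,0],[-9,-49.2,-20,0,0,0],[-9,-49.2,-20,0,0,0],[-9,-49.2,-20,0,0,0],[-9,-49.2,-20,0,0,0],[-9,-49.2,-20,0,0,0],[-9,-49.2,-20,0,0,0],[-9,-49.2,-20,0,0,0],[-9,-49.2,-20,0,0,0],[-9,-49.2,-20,0,0,0],[-9,-49.2,-20,0,0,0],[-9,-49.2,-20,0,0,0],[-9,-49.2,-20,0,0,0]],
  ],
)

```text
time: 27.2
ee_pos: [0.3947, 0.2866, 0.2207]
eef_rot: [0.999, -0.044, -0.0, 0.0]
ft_force: [0.2, -0.7, -0.6]
width: 0.0381
grip_force: 6.0
```

```bash
python3 - <<'E'
from h import *
s,p,im=wim("w9.png"); print(s["ee_pos"],s["eef_rot"],s["width"],s["joint_positions"].round(2))
E
```

```text
[0.39471878 0.28664996 0.22066608] [ 9.99027383e-01 -4.40913818e-02 -4.71716127e-04  1.20617021e-04] 0.03814969748826464 [ 0.4   0.17 -1.2   1.77  0.16  1.32 -2.5 ]
```

View pics/w9.png

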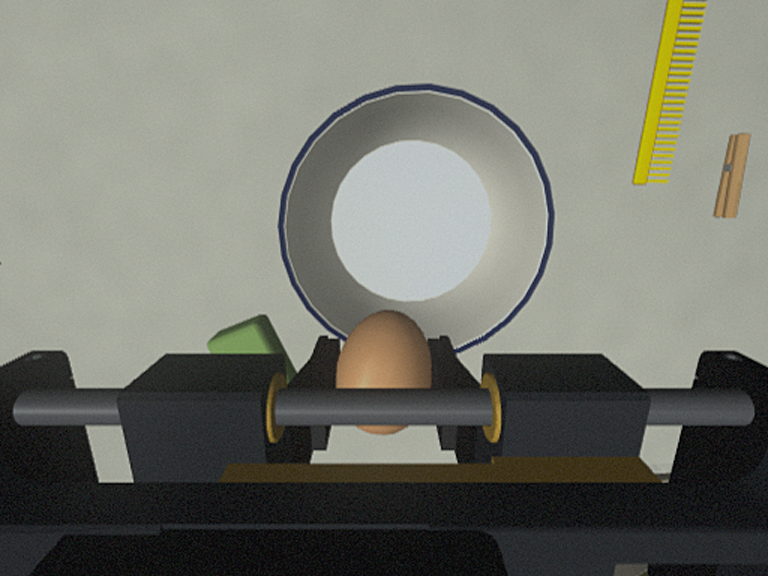

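The bowl's rim is centred near (416,218), the egg is held at (384,370). Measure the bowl.

```bash
cat >> h.py <<'E'
def wbowl(p,im):
    h=cv2.cvtColor(im,cv2.COLOR_RGB2HSV); m=((h[:,:,0]>105)&(h[:,:,0]<130)&(h[:,:,1]>90)&(h[:,:,2]<125)&(h[:,:,2]>30)).astype(np.uint8); m[215:]=0
    P=np.argwhere(m)[:,::-1]
    X=np.array([onz(p,u,v,.067)[:2] for u,v in P]); 
    for _ in range(3):
        A=np.c_[2*X,np.ones(len(X))]; q=np.linalg.lstsq(A,(X**2).sum(1),rcond=None)[0]; rad=np.sqrt(q[2]+q[:2]@q[:2]); e=abs(np.linalg.norm(X-q[:2],axis=1)-rad); X=X[e<2.5*np.median(e)+.001]
    return q[:2],rad,len(X)
E
python3 - <<'E'
from h import *
s,p,im=wim(None); c,rad,n=wbowl(p,im); print(c,rad,n, tool(np.append(c,.0),s), bowl())
E
```

```text
Traceback (most recent call last):
  File "h.py", line 33, in bowl
    c,b=blob(m,(20,225,200,384)); e=cv2.fitEllipse(cv2.convexHull(c)); return e,onz(p,*e[0],.068)
                                    ~~~~~~~~~~~~~~^^^^^^^^^^^^^^^^^^^
cv2.error: OpenCV(4.12.0) /io/opencv/modules/imgproc/src/shapedescr.cpp:361: error: (-201:Incorrect size of input array) There should be at least 5 points to fit the ellipse in function 'fitEllipseNoDirect'
```

```bash
python3 - <<'E'
from h import *
s,p,im=wim(None); c,rad,n=wbowl(p,im); print(c,rad,n, tool(np.append(c,.0),s),s["ee_pos"])
E
```

```text
[0.42472261 0.25852261] 0.10558050278689614 1036 [ 3.12204318  2.36038893 22.1027526 ] [0.39562813 0.28519842 0.22096818]
```

Call:
carry_out(
  steps=[
    [[-0.45,2.1,0,0,0,-0.12],[-0.45,2.1,0,0,0,-0.24],[-0.45,2.1,0,0,0,-0.36],[-0.45,2.1,0,0,0,-0.48],[-0.45,2.1,4,0,0,-0.6],[-0.45,2.1,8,0,0,-0.6],[-0.45,2.1,12,0,0,-0.6],[-0.45,2.1,15,0,0,-0.6],[-0.45,2.1,17,0,0,-0.6],[-0.45,2.1,18.5,0,0,-0.6],[-0.45,2.1,19.5,0,0,-0.6],[-0.45,2.1,20.2,0,0,-0.6],[-0.45,2.1,20.6,0,0,-0.6],[-0.45,2.1,20.7,0,0,-0.6],[-0.45,2.1,20.7,0,0,-0.6]],
  ],
)

```text
time: 28.65
ee_pos: [0.3891, 0.2663, 0.0145]
eef_rot: [0.968, 0.252, 0.0, 0.0]
ft_force: [1.1, -0.3, -0.3]
width: 0.0384
grip_force: 6.0
```

Call:
carry_out(
  steps=[
    [[0,0,0.1,0,0,0],[0,0,0.1,0,0,0],[0,0,0.1,0,0,0],[0,0,0.1,0,0,0]],
  ],
  hand=-0.08,
)

```text
time: 28.98
ee_pos: [0.3888, 0.2664, 0.0133]
eef_rot: [0.968, 0.253, 0.0, 0.0]
ft_force: [-0.2, 0.2, 0.5]
width: 0.0461
grip_force: 0.0
```

Call:
carry_out(
  steps=[
    [[0,0,-2,0,0,0],[0,0,-5,0,0,0],[0,0,-9,0,0,0],[0,0,-13,0,0,0],[0,0,-17,0,0,0],[0,0,-21,0,0,0],[0,0,-21,0,0,0],[0,0,-21,0,0,0]],
  ],
)

```text
time: 29.65
ee_pos: [0.3897, 0.2667, 0.2249]
eef_rot: [0.968, 0.252, 0.002, 0.001]
ft_force: [-0.3, -1.0, -0.7]
width: 0.0473
grip_force: 0.0
```

```bash
python3 - <<'E'
from h import *
s,p,im=wim("w10.png"); c,rad,n=wbowl(p,im); print(c,rad,n, s["ee_pos"],s["eef_rot"])
for e,X in eggs(p,im,.025,(0,0,512,330)): print(e,X.round(4),tool(X,s).round(2))
# next egg 2: hover
X=O-.0356*XN+.102*YN; print("egg2 target",X,tool(np.append(X,.23),s)); print("egg3",O+.0293*XN+.102*YN)
E
```

```text
[0.49759783 0.22813943] 0.1309623068261079 1242 [0.38966962 0.26673005 0.22489543] [9.67667921e-01 2.52218266e-01 2.10311325e-03 5.64162608e-04]
((440.9995422363281, 233.818603515625), (11.454647064208984, 52.497840881347656), 41.7734260559082) [ 0.4473 -0.0174  0.025 ] [-8.91 27.57 20.02]
((258.0302429199219, 177.85879516601562), (26.496063232421875, 35.32196044921875), 6.777498245239258) [0.3892 0.2605 0.025 ] [-0.42  0.48 19.99]
egg2 target [ 0.50342448 -0.21691931] [-13.67831273  47.76528051  -0.45941667]
egg3 [ 0.56805594 -0.22281707]
```

Call:
carry_out(
  steps=[
    [[-13.7,47.8,0,0,0,0.1],[-13.7,47.8,0,0,0,0.2],[-13.7,47.8,0,0,0,0.3],[-13.7,47.8,0,0,0,0.4],[-13.7,47.8,0,0,0,0.5],[-13.7,47.8,0,0,0,0.6],[-13.7,47.8,0,0,0,0.6],[-13.7,47.8,0,0,0,0.6],[-13.7,47.8,0,0,0,0.6],[-13.7,47.8,0,0,0,0.6],[-13.7,47.8,0,0,0,0.6],[-13.7,47.8,0,0,0,0.6],[-13.7,47.8,0,0,0,0.6],[-13.7,47.8,0,0,0,0.6],[-13.7,47.8,0,0,0,0.6]],
  ],
  hand=-1,
)

```text
time: 30.95
ee_pos: [0.5024, -0.2164, 0.2215]
eef_rot: [0.999, -0.044, -0.001, -0.001]
ft_force: [-0.0, 0.1, 0.6]
width: 0.0869
grip_force: 0.0
```

```bash
python3 - <<'E'
from h import *
s,p,im=wim("w11.png"); print(s["ee_pos"],s["eef_rot"],s["width"])
for e,X in eggs(p,im,.034,(200,20,310,230)): print(e,nest(X).round(4),tool(X,s).round(2))
print(tool(np.append(O-.0356*XN+.102*YN,.0275),s))
E
```

```text
[ 0.50236234 -0.21642533  0.22154504] [ 0.9990295  -0.04402201 -0.00104067 -0.00101745] 0.0869240719451525
((267.0737609863281, 176.11619567871094), (28.29151153564453, 37.15631103515625), 7.582603454589844) [-0.0355  0.0865] [ 0.15  1.62 18.75]
((271.2012023925781, 125.99185180664062), (29.93004035949707, 40.618804931640625), 11.722230911254883) [0.0293 0.0823] [ 6.64  2.06 18.74]
[ 0.15223289  0.07753378 19.40410564]
```

Call:
carry_out(
  steps=[
    [[0.15,0.1,4,0,0,0],[0.15,0.1,8,0,0,0],[0.15,0.1,12,0,0,0],[0.15,0.1,15,0,0,0],[0.15,0.1,17,0,0,0],[0.15,0.1,18.5,0,0,0],[0.15,0.1,19.2,0,0,0],[0.15,0.1,19.4,0,0,0],[0.15,0.1,19.4,0,0,0],[0.15,0.1,19.4,0,0,0]],
  ],
)

```text
time: 31.83
ee_pos: [0.5049, -0.2186, 0.0302]
eef_rot: [0.999, -0.044, 0.001, 0.0]
ft_force: [0.4, -0.2, 0.5]
width: 0.087
grip_force: 0.0
```

Call:
carry_out(
  steps=[
    [[0,0,0,0,0,0],[0,0,0,0,0,0],[0,0,0,0,0,0],[0,0,0,0,0,0],[0,0,0,0,0,0],[0,0,0.3,0,0,0],[0,0,0.6,0,0,0],[0,0,0.6,0,0,0],[0,0,0.6,0,0,0]],
  ],
  hand=-0.08,
  squeeze=6,
)

```text
time: 32.58
ee_pos: [0.5039, -0.2187, 0.0227]
eef_rot: [0.999, -0.045, -0.0, -0.0]
ft_force: [0.1, -0.3, 0.1]
width: 0.0476
grip_force: 0.2
```

Call:
carry_out(
  steps=[
    [[0,0,0,0,0,0],[0,0,0,0,0,0],[0,0,0,0,0,0],[0,0,0,0,0,0],[0,0,0,0,0,0]],
  ],
  hand=1,
  squeeze=6,
)

```text
time: 33.0
ee_pos: [0.5042, -0.2188, 0.0231]
eef_rot: [0.999, -0.045, 0.0, 0.0]
ft_force: [0.2, -0.5, -0.5]
width: 0.0386
grip_force: 6.0
```

Call:
carry_out(
  steps=[
    [[0,0,-2,0,0,0],[0,0,-5,0,0,0],[0,0,-9,0,0,0],[0,0,-13,0,0,0],[0,0,-17,0,0,0],[-11,-50.2,-20,0,0,0],[-11,-50.2,-20,0,0,-0.1],[-11,-50.2,-20,0,0,-0.2],[-11,-50.2,-20,0,0,-0.3],[-11,-50.2,-20,0,0,-0.4],[-11,-50.2,-20,0,0,-0.5],[-11,-50.2,-20,0,0,-0.6],[-11,-50.2,-20,0,0,-0.6],[-11,-50.2,-20,0,0,-0.6],[-11,-50.2,-20,0,0,-0.6],[-11,-50.2,-20,0,0,-0.6],[-11,-50.2,-20,0,0,-0.6],[-11,-50.2,-20,0,0,-0.6],[-11,-50.2,-20,0,0,-0.6],[-11,-50.2,-20,0,0,-0.6]],
  ],
)

```text
time: 34.67
ee_pos: [0.4386, 0.2921, 0.2228]
eef_rot: [0.967, 0.254, -0.0, -0.0]
ft_force: [0.3, -0.5, -0.5]
width: 0.0384
grip_force: 6.0
```

```bash
sed -i 's/m\[215:\]=0/m[215:]=0; n_,L,st,_c=cv2.connectedComponentsWithStats(m); m=(L==1+np.argmax(st[1:,4])).astype(np.uint8)/' h.py; python3 - <<'E'
from h import *
s,p,im=wim("w12.png"); c,rad,n=wbowl(p,im); print(c,rad,n,tool(np.append(c,0),s), s["ee_pos"],s["eef_rot"])
for e,X in eggs(p,im,.025,(0,0,512,330)): print(e,X.round(4),tool(X,s).round(2))
E
```

```text
[0.42439218 0.25761978] 0.10569417352256003 622 [-2.91506648  2.31531255 22.28196794] [0.43855619 0.29205904 0.22281776] [ 9.67196051e-01  2.54030841e-01 -3.03415409e-04 -1.96022802e-04]
((256.0386047363281, 234.5647430419922), (61.14357376098633, 65.2404556274414), 52.96236801147461) [0.3619 0.2465 0.025 ] [-8.91  0.21 19.79]
((363.0826416015625, 40.88422775268555), (11.278035163879395, 76.57344818115234), 106.39263916015625) [0.6454 0.2595 0.025 ] [16.43 13.01 19.77]
```

View pics/w12.png

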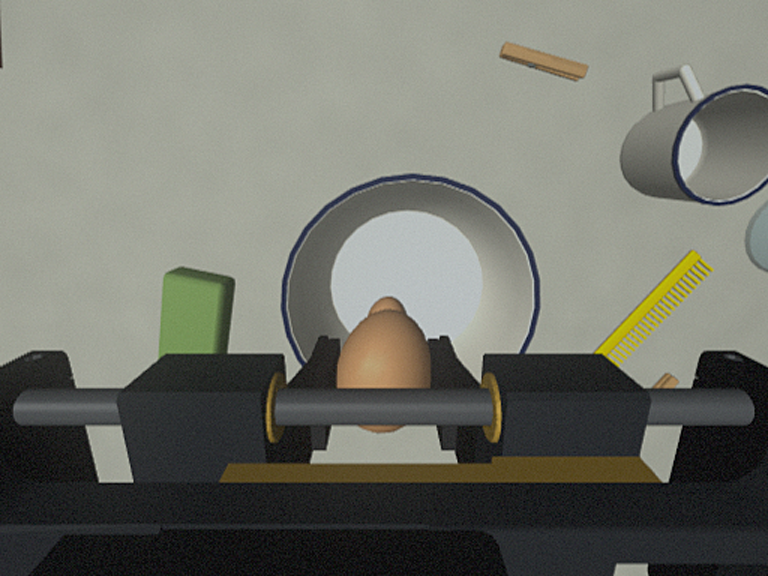

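Bowl unmoved, the first egg lies behind the held one; I lower in place.

Call:
carry_out(
  steps=[
    [[0,0,4,0,0,0],[0,0,8,0,0,0],[0,0,12,0,0,0],[0,0,15,0,0,0],[0,0,17,0,0,0],[0,0,18.5,0,0,0],[0,0,19.5,0,0,0],[0,0,20.2,0,0,0],[0,0,20.6,0,0,0],[0,0,20.7,0,0,0],[0,0,20.7,0,0,0]],
  ],
)

```text
time: 35.63
ee_pos: [0.4398, 0.2912, 0.0167]
eef_rot: [0.968, 0.253, 0.0, -0.0]
ft_force: [0.7, 0.1, 0.3]
width: 0.0387
grip_force: 6.0
```

Call:
carry_out(
  steps=[
    [[0,0,0.1,0,0,0],[0,0,0.1,0,0,0],[0,0,0.1,0,0,0],[0,0,0.1,0,0,0]],
  ],
  hand=-0.08,
)

```text
time: 35.97
ee_pos: [0.4395, 0.2911, 0.0153]
eef_rot: [0.968, 0.253, 0.0, 0.0]
ft_force: [0.3, -0.3, 0.7]
width: 0.0463
grip_force: 0.0
```

Call:
carry_out(
  steps=[
    [[0,0,-2,0,0,0],[0,0,-5,0,0,0],[0,0,-9,0,0,0],[0,0,-13,0,0,0],[0,0,-17,0,0,0],[0,0,-21,0,0,0],[0,0,-21,0,0,0]],
  ],
)

```text
time: 36.55
ee_pos: [0.4411, 0.2937, 0.2323]
eef_rot: [0.967, 0.253, 0.005, -0.001]
ft_force: [0.0, 0.9, -0.2]
width: 0.0473
grip_force: 0.0
```

```bash
python3 - <<'E'
from h import *
s,p,im=wim("w13.png"); c,rad,n=wbowl(p,im); print(c,rad,s["ee_pos"],s["eef_rot"])
for e,X in eggs(p,im,.025,(0,0,512,240)): print(e,X.round(4),tool(X,s).round(2))
print(tool(np.append(O+.0293*XN+.102*YN,.225),s))
E
```

```text
[0.42438444 0.25808995] 0.10540593747601286 [0.44111425 0.29365853 0.23233795] [ 0.96747856  0.25290974  0.00456129 -0.00104609]
((257.000244140625, 215.9261932373047), (24.779136657714844, 32.46098327636719), 5.100451469421387) [0.3894 0.2605 0.025 ] [-6.32  0.36 20.68]
((259.34942626953125, 179.25408935546875), (25.971046447753906, 34.425209045410156), 7.964784145355225) [0.4392 0.2848 0.025 ] [-0.79  0.68 20.73]
((359.28143310546875, 47.76014709472656), (10.576216697692871, 73.82364654541016), 106.13021850585938) [0.6455 0.2589 0.025 ] [15.93 13.03 20.89]
[-14.21139395  51.25239845   0.6153808 ]
```

Call:
carry_out(
  steps=[
    [[-14.2,51.3,0.6,0,0,0.1],[-14.2,51.3,0.6,0,0,0.2],[-14.2,51.3,0.6,0,0,0.3],[-14.2,51.3,0.6,0,0,0.4],[-14.2,51.3,0.6,0,0,0.5],[-14.2,51.3,0.6,0,0,0.6],[-14.2,51.3,0.6,0,0,0.6],[-14.2,51.3,0.6,0,0,0.6],[-14.2,51.3,0.6,0,0,0.6],[-14.2,51.3,0.6,0,0,0.6],[-14.2,51.3,0.6,0,0,0.6],[-14.2,51.3,0.6,0,0,0.6],[-14.2,51.3,0.6,0,0,0.6],[-14.2,51.3,0.6,0,0,0.6],[-14.2,51.3,0.6,0,0,0.6],[-14.2,51.3,0.6,0,0,0.6]],
  ],
  hand=-1,
)

```text
time: 37.93
ee_pos: [0.566, -0.2249, 0.2182]
eef_rot: [0.999, -0.044, -0.001, -0.001]
ft_force: [0.5, 1.4, 0.2]
width: 0.0873
grip_force: 0.0
```

```bash
python3 - <<'E'
from h import *
s,p,im=wim("w14.png"); print(s["ee_pos"],s["eef_rot"],s["width"])
for e,X in eggs(p,im,.034,(200,20,310,230)): print(e,nest(X).round(4),tool(X,s).round(2))
print(tool(np.append(O+.0293*XN+.102*YN,.0275),s))
E
```

```text
[ 0.56601019 -0.22493458  0.21819595] [ 9.99023556e-01 -4.41734924e-02 -5.35790160e-04 -5.91733514e-04] 0.08731376427137129
((268.2945861816406, 176.5030517578125), (28.52848243713379, 37.46356201171875), 11.633281707763672) [0.0291 0.0822] [ 0.18  1.77 18.42]
[ 0.2064993  -0.20733728 19.06962291]
```

Call:
carry_out(
  steps=[
    [[0.2,-0.15,4,0,0,0],[0.2,-0.15,8,0,0,0],[0.2,-0.15,12,0,0,0],[0.2,-0.15,15,0,0,0],[0.2,-0.15,17,0,0,0],[0.2,-0.15,18.4,0,0,0],[0.2,-0.15,19,0,0,0],[0.2,-0.15,19.1,0,0,0],[0.2,-0.15,19.1,0,0,0],[0.2,-0.15,19.1,0,0,0]],
  ],
)

```text
time: 38.82
ee_pos: [0.5694, -0.2247, 0.0297]
eef_rot: [0.999, -0.044, 0.001, 0.0]
ft_force: [-0.7, 0.2, -0.3]
width: 0.0872
grip_force: 0.0
```

Call:
carry_out(
  steps=[
    [[0,0,0,0,0,0],[0,0,0,0,0,0],[0,0,0,0,0,0],[0,0,0,0,0,0],[0,0,0,0,0,0],[0,0,0.3,0,0,0],[0,0,0.6,0,0,0],[0,0,0.6,0,0,0],[0,0,0.6,0,0,0]],
  ],
  hand=-0.08,
  squeeze=6,
)

```text
time: 39.57
ee_pos: [0.5681, -0.2244, 0.0216]
eef_rot: [0.999, -0.045, -0.0, -0.0]
ft_force: [0.9, -0.3, 0.0]
width: 0.0479
grip_force: 0.0
```

Call:
carry_out(
  steps=[
    [[0,0,0,0,0,0],[0,0,0,0,0,0],[0,0,0,0,0,0],[0,0,0,0,0,0],[0,0,0,0,0,0]],
  ],
  hand=1,
  squeeze=6,
)

```text
time: 39.98
ee_pos: [0.5684, -0.2246, 0.0221]
eef_rot: [0.999, -0.045, 0.0, 0.0]
ft_force: [-0.4, 0.2, 0.5]
width: 0.0391
grip_force: 6.0
```

Call:
carry_out(
  steps=[
    [[0,0,-2,0,0,0],[0,0,-5,0,0,0],[0,0,-9,0,0,0],[0,0,-13,0,0,0],[0,0,-17,0,0,0],[-16.9,-44.2,-20,0,0,-0.1],[-16.9,-44.2,-20,0,0,-0.22],[-16.9,-44.2,-20,0,0,-0.34],[-16.9,-44.2,-20,0,0,-0.46],[-16.9,-44.2,-20,0,0,-0.58],[-16.9,-44.2,-20,0,0,-0.7],[-16.9,-44.2,-20,0,0,-0.82],[-16.9,-44.2,-20,0,0,-0.94],[-16.9,-44.2,-20,0,0,-1.06],[-16.9,-44.2,-20,0,0,-1.18],[-16.9,-44.2,-20,0,0,-1.3],[-16.9,-44.2,-20,0,0,-1.42],[-16.9,-44.2,-20,0,0,-1.54],[-16.9,-44.2,-20,0,0,-1.66],[-16.9,-44.2,-20,0,0,-1.78]],
  ],
)

```text
time: 41.65
ee_pos: [0.439, 0.2313, 0.222]
eef_rot: [0.661, 0.751, -0.0, 0.0]
ft_force: [0.1, -0.1, -0.1]
width: 0.0392
grip_force: 6.0
```

Call:
carry_out(
  steps=[
    [[0,0,0,0,0,-0.12],[0,0,0,0,0,-0.24],[0,0,0,0,0,-0.39],[0,0,0,0,0,-0.39],[0,0,0,0,0,-0.39]],
  ],
)

```text
time: 42.07
ee_pos: [0.4393, 0.2307, 0.222]
eef_rot: [0.507, 0.862, -0.0, 0.0]
ft_force: [0.1, -0.3, -1.0]
width: 0.0392
grip_force: 6.0
```

```bash
python3 - <<'E'
from h import *
s,p,im=wim("w15.png"); c,rad,n=wbowl(p,im); print(c,rad,n,tool(np.append(c,0),s), s["ee_pos"],s["eef_rot"],s["joint_positions"].round(2),s["width"])
for e,X in eggs(p,im,.025,(0,0,512,220)): print(e,X.round(4),tool(X,s).round(2))
print(tool([.4395,.231,.0152],s))
E
```

```text
[0.42497847 0.25799189] 0.10567666671217452 1143 [ 3.08651534  0.07715508 22.19837395] [0.4393206  0.23069673 0.22198944] [ 5.06512007e-01  8.62232902e-01 -6.41976671e-05  6.88447040e-05] [ 0.67  0.33 -1.43  1.74  0.33  1.36 -0.32] 0.03923318314947499
((260.0072326660156, 213.19793701171875), (14.568634033203125, 49.089656829833984), 88.46553802490234) [0.4734 0.1844 0.025 ] [-5.7   0.72 19.7 ]
((274.5649719238281, 138.91793823242188), (28.66629981994629, 37.50587844848633), 96.49850463867188) [0.4389 0.2846 0.025 ] [ 4.74  2.59 19.7 ]
((232.58383178710938, 136.3224334716797), (28.680959701538086, 37.95293045043945), 98.68053436279297) [0.389  0.2607 0.025 ] [ 5.07 -2.94 19.7 ]
[ 0.02155483  0.03128289 20.678939  ]
```

View pics/w15.png

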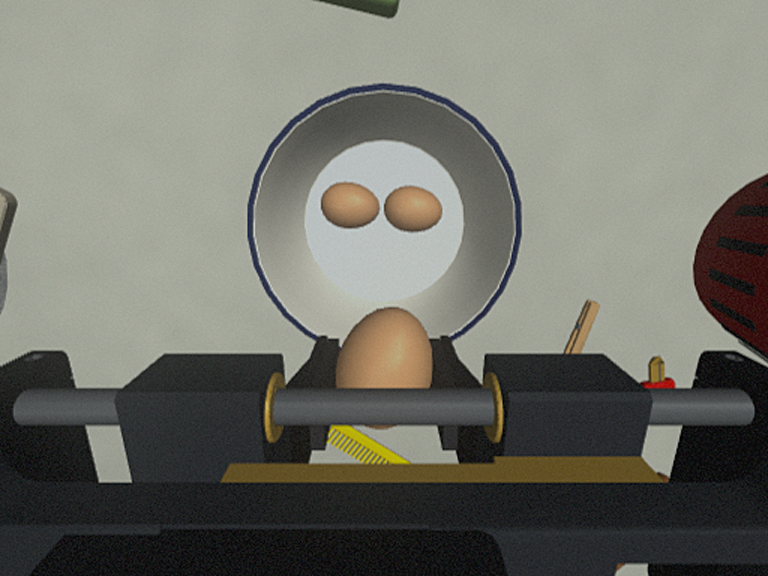

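Two eggs lie in the bowl at (350,205) and (413,208); the third is held. Joint 3 is near its range, so I turn the hand back a little first.

Call:
carry_out(
  steps=[
    [[-0.2,0,0,0,0,0.12],[-0.2,0,2,0,0,0.24],[-0.2,0,5,0,0,0.36],[-0.2,0,8,0,0,0.45],[-0.2,0,10,0,0,0.45],[-0.2,0,10,0,0,0.45]],
  ],
)

```text
time: 42.62
ee_pos: [0.4384, 0.2276, 0.1187]
eef_rot: [0.687, 0.727, -0.002, -0.001]
ft_force: [-1.0, -0.2, -0.9]
width: 0.0391
grip_force: 6.0
```

```bash
python3 - <<'E'
from h import *
s=r.read_state(); print(s["joint_positions"].round(3),s["ee_pos"])
E
```

```text
[ 0.493  0.379 -1.223  1.878  0.387  1.163 -0.812] [0.43844958 0.22757842 0.11868172]
```

Call:
carry_out(
  steps=[
    [[0,0,3,0,0,0],[0,0,5.5,0,0,0],[0,0,7.5,0,0,0],[0,0,9,0,0,0],[0,0,9.8,0,0,0],[0,0,10.2,0,0,0],[0,0,10.4,0,0,0],[0,0,10.4,0,0,0],[0,0,10.4,0,0,0]],
  ],
)

```text
time: 43.37
ee_pos: [0.441, 0.2292, 0.019]
eef_rot: [0.686, 0.728, 0.001, 0.0]
ft_force: [0.0, -0.5, -0.2]
width: 0.0391
grip_force: 6.0
```

Call:
carry_out(
  steps=[
    [[0,0,0.2,0,0,0],[0,0,0.4,0,0,0],[0,0,0.4,0,0,0],[0,0,0.4,0,0,0]],
  ],
)

```text
time: 43.7
ee_pos: [0.4404, 0.2289, 0.014]
eef_rot: [0.686, 0.728, -0.0, 0.0]
ft_force: [-0.0, -0.5, -0.2]
width: 0.039
grip_force: 6.0
```

Call:
carry_out(
  steps=[
    [[0,0,0,0,0,0],[0,0,0,0,0,0],[0,0,0,0,0,0],[0,0,0,0,0,0]],
  ],
  hand=-0.08,
)

```text
time: 44.03
ee_pos: [0.4404, 0.229, 0.0141]
eef_rot: [0.686, 0.728, 0.0, 0.0]
ft_force: [-0.4, 0.1, -0.2]
width: 0.0467
grip_force: 0.0
```

Call:
carry_out(
  steps=[
    [[0,0,-2,0,0,0],[0,0,-5,0,0,0],[0,0,-9,0,0,0],[0,0,-13,0,0,0],[0,0,-17,0,0,0],[0,0,-21,0,0,0],[0,0,-21,0,0,0],[0,0,-21,0,0,0]],
  ],
)

```text
time: 44.7
ee_pos: [0.4414, 0.2294, 0.2259]
eef_rot: [0.686, 0.728, 0.001, 0.001]
ft_force: [0.1, -0.2, -0.6]
width: 0.0473
grip_force: 0.0
```

```bash
python3 - <<'E'
from h import *
s,p,im=wim("w16.png"); c,rad,n=wbowl(p,im); print(c,rad,s["ee_pos"],s["eef_rot"],s["joint_positions"].round(2))
for e,X in eggs(p,im,.025,(0,0,512,225)): print(e,X.round(4),tool(X,s).round(2))
# pull bar with drawer open: outer face y_n=.225
P=O+.225*YN; print("pull",P,"pre (y .27)",tool(np.append(O+.27*YN,.23),s))
E
```

```text
[0.42447387 0.25791412] 0.10550013718132781 [0.44138477 0.229422   0.22591046] [0.68579927 0.72778815 0.00143331 0.00130947] [ 0.62  0.25 -1.33  1.74  0.25  1.34 -0.7 ]
((477.1593322753906, 175.58729553222656), (26.782995223999023, 30.67955780029297), 49.236900329589844) [0.7513 0.245  0.025 ] [-0.28 30.95 20.21]
((254.66566467285156, 173.03121948242188), (26.899682998657227, 35.431793212890625), 12.066498756408691) [0.4422 0.2305 0.025 ] [1.000e-01 1.000e-02 2.009e+01]
((401.5218811035156, 161.4185333251953), (10.385316848754883, 66.81572723388672), 177.23910522460938) [0.6418 0.2584 0.025 ] [ 1.71 20.1  20.17]
((216.3396453857422, 149.03768920898438), (28.140146255493164, 36.34250259399414), 71.92568969726562) [0.3888 0.2604 0.025 ] [ 3.4  -5.15 20.07]
((254.49314880371094, 132.94113159179688), (28.686416625976562, 37.178340911865234), 71.1703109741211) [0.4388 0.2845 0.025 ] [ 5.510e+00 -1.000e-02  2.009e+01]
pull [ 0.55005474 -0.09766337] pre (y .27) [-28.84665208   9.58214276  -0.37348339]
```

All three eggs rest in the bowl. Next, the drawer.

```bash
python3 - <<'E'
from h import *
s=r.read_state(); P=O-.045*XN+.25*YN; print(P,tool(np.append(P,.23),s)); M=R.from_quat(s["eef_rot"]).as_matrix(); print(np.pi/2+TH-np.arctan2(M[1,0],M[0,0]))
E
```

```text
[ 0.50751279 -0.06867746] [-30.09008241   4.9071808   -0.54332852]
-0.15043850019349514
```

Call:
carry_out(
  steps=[
    [[-30.1,4.9,0,0,0,0.08],[-30.1,4.9,0,0,0,0.15],[-30.1,4.9,0,0,0,0.15],[-30.1,4.9,0,0,0,0.15],[-30.1,4.9,0,0,0,0.15],[-30.1,4.9,0,0,0,0.15],[-30.1,4.9,0,0,0,0.15],[-30.1,4.9,0,0,0,0.15],[-30.1,4.9,0,0,0,0.15],[-30.1,4.9,0,0,0,0.15],[-30.1,4.9,0,0,0,0.15]],
  ],
  hand=1,
  squeeze=20,
)

```text
time: 45.67
ee_pos: [0.5068, -0.0668, 0.2233]
eef_rot: [0.737, 0.675, -0.0, -0.001]
ft_force: [0.4, 1.1, -0.4]
width: 0.0004
grip_force: 0.0
```

```bash
python3 - <<'E'
from h import *
s,p,im=wim("w17.png"); print(s["ee_pos"],s["eef_rot"],nest(s["ee_pos"]),s["width"],s["joint_positions"].round(2))
P=O-.045*XN+.248*YN; print(tool(np.append(P,.04),s)); print("bar ends px",[np.array(proj(p,np.append(O+x*XN+.225*YN,.053)))*1.5 for x in(-.055,.055)])
E
```

```text
[ 0.50681036 -0.06682704  0.22332092] [ 7.37488712e-01  6.75359067e-01 -1.43886133e-04 -7.14433827e-04] [-0.04586768  0.25177893] 0.0004205140896532189 [ 1.1   0.26 -1.19  1.71  0.25  1.34 -0.23]
[-0.39196073  0.10847371 18.33168135]
bar ends px [array([371.39844885, 298.64195465]), array([498.02556527, 299.05934324])]
```

View pics/w17.png

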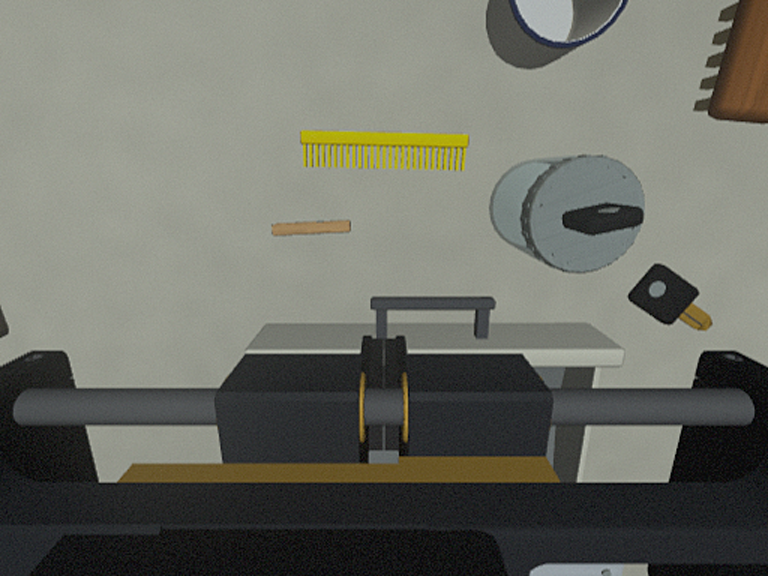

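The bar is where computed (371–495, 298); key stands in the lid. Lower in front of the bar, then push.

Call:
carry_out(
  steps=[
    [[-0.3,0.2,4,0,0,0],[-0.3,0.2,8,0,0,0],[-0.3,0.2,12,0,0,0],[-0.3,0.2,15,0,0,0],[-0.3,0.2,17,0,0,0],[-0.3,0.2,18,0,0,0],[-0.3,0.2,18.1,0,0,0],[-0.3,0.2,18.1,0,0,0]],
  ],
)

```text
time: 46.38
ee_pos: [0.5094, -0.0708, 0.0437]
eef_rot: [0.738, 0.675, 0.0, 0.0]
ft_force: [1.0, 0.5, -0.3]
width: 0.0006
grip_force: 0.0
```

Call:
carry_out(
  steps=[
    [[-0.7,0,0,0,0,0],[-1.4,0,0,0,0,0],[-2.4,0,0,0,0,0],[-3.4,0,0,0,0,0],[-4.4,0,0,0,0,0],[-5.4,0,0,0,0,0],[-6.4,0,0,0,0,0],[-7.4,0,0,0,0,0],[-8.4,0,0,0,0,0],[-9.4,0,0,0,0,0],[-10.4,0,0,0,0,0],[-11.4,0,0,0,0,0],[-12.4,0,0,0,0,0],[-13.4,0,0,0,0,0],[-14.4,0,0,0,0,0],[-15.4,0,0,0,0,0],[-16.4,0,0,0,0,0],[-17.4,0,0,0,0,0],[-17.4,0,0,0,0,0]],
  ],
)

```text
time: 47.97
ee_pos: [0.495, -0.2448, 0.0442]
eef_rot: [0.738, 0.675, 0.002, 0.0]
ft_force: [5.1, 5.7, 1.1]
width: 0.0004
grip_force: 3.2
```

```bash
python3 - <<'E'
from h import *
s=r.read_state(); print(nest(s["ee_pos"]),s["ee_pos"],s["ft_force"])
E
```

```text
[-0.0414842   0.07351532] [ 0.49497609 -0.24475141  0.04419163] [5.07240724 5.68140373 1.08761063]
```

Call:
carry_out(
  steps=[
    [[-0.5,0,0,0,0,0],[-1,0,0,0,0,0],[-1.4,0,0,0,0,0],[-1.7,0,0,0,0,0],[-1.9,0,0,0,0,0],[-2.0,0,0,0,0,0],[-2.0,0,0,0,0,0]],
  ],
)

```text
time: 48.55
ee_pos: [0.4925, -0.2653, 0.044]
eef_rot: [0.738, 0.675, 0.001, 0.001]
ft_force: [3.5, 3.5, 1.9]
width: 0.0006
grip_force: 2.2
```

Call:
carry_out(
  steps=[
    [[-0.2,0,0,0,0,0],[-0.4,0,0,0,0,0],[-0.4,0,0,0,0,0],[-0.4,0,0,0,0,0]],
  ],
)

```text
time: 48.88
ee_pos: [0.4924, -0.2657, 0.0439]
eef_rot: [0.737, 0.676, 0.002, -0.001]
ft_force: [2.0, 15.4, 4.9]
width: 0.0004
grip_force: 7.6
```

Call:
carry_out(
  steps=[
    [[0.5,0,0,0,0,0],[1.5,0,0,0,0,0],[3,0,0,0,0,0],[5,0,0,0,0,0],[7,0,0,0,0,0],[7,0,-4,0,0,0],[7,0,-8,0,0,0],[7,0,-12,0,0,0],[7,0,-16,0,0,0],[7,0,-20,0,0,0],[0,0,-20,0,0,0],[-4,0,-20,0,0,0],[-4,0,-20,0,0,0],[-4,0,-20,0,0,0]],
  ],
)

```text
time: 50.05
ee_pos: [0.4846, -0.3171, 0.2424]
eef_rot: [0.742, 0.671, -0.001, 0.0]
ft_force: [-0.5, -0.9, -0.1]
width: 0.0002
grip_force: 0.0
```

```bash
python3 - <<'E'
from h import *
s,p,im=wim("w18.png"); h=cv2.cvtColor(im,cv2.COLOR_RGB2HSV)
print(nest(s["ee_pos"]))
# pull bar: dark pixels on the ray line ahead; restrict above row 225
m=((h[:,:,2]<95)&(h[:,:,1]<80)).astype(np.uint8); k=np.zeros_like(m)
for x in(-.03,0,.03):
    ys=np.arange(.0,.26,.002); v=[im[int(q[1]),int(q[0])].max() if 0<q[1]<225 and 0<q[0]<511 else -1 for q in (proj(p,np.append(O+x*XN+y*YN,.053)) for y in ys)]
    print(x,[(round(y,3),int(a)) for y,a in zip(ys,v) if 0<=a<90])
im=r.camera("top"); pt=r.camera_params("top")
# top: bar and jar key, bowl eggs
ys=np.arange(.0,.26,.002); print([(round(y,3),int(im[int(q[1]),int(q[0])].max())) for y in ys for q in [proj(pt,np.append(O+.02*XN+y*YN,.053))] if im[int(q[1]),int(q[0])].max()<90])
d=(im.max(2)<60).astype(np.uint8); c,b=blob(d,(205,165,242,200)); print("key",b)
E
```

```text
[-0.04524473  0.00053697]
-0.03 [(np.float64(0.042), 66), (np.float64(0.044), 68), (np.float64(0.046), 71), (np.float64(0.048), 70), (np.float64(0.05), 89)]
0 [(np.float64(0.042), 63), (np.float64(0.044), 68), (np.float64(0.046), 72), (np.float64(0.048), 79), (np.float64(0.05), 81)]
0.03 [(np.float64(0.042), 58), (np.float64(0.044), 78), (np.float64(0.046), 78), (np.float64(0.048), 67), (np.float64(0.05), 71)]
[(np.float64(0.042), 70), (np.float64(0.044), 63), (np.float64(0.046), 59), (np.float64(0.048), 61), (np.float64(0.05), 61)]
key ((220.43397521972656, 181.5188446044922), (17.71950912475586, 4.670258522033691), 74.05460357666016)
```

```bash
python3 - <<'E'
from h import *
n=0
for cam,roi in(("top",(50,245,175,384)),("scene",(210,65,305,140))):
    p=r.camera_params(cam); im=r.camera(cam); h=cv2.cvtColor(im,cv2.COLOR_RGB2HSV); m=((h[:,:,0]<20)&(h[:,:,1]>80)&(h[:,:,2]>60)).astype(np.uint8); u0,v0,u1,v1=roi
    for c in cv2.findContours(np.ascontiguousarray(m[v0:v1,u0:u1]),0,1)[0]:
        a=cv2.contourArea(c)
        if a>15: q=cv2.minEnclosingCircle(c)[0]; print(cam,a,onz(p,q[0]+u0,q[1]+v0,.025).round(3)); n+=1
if n>=3: print(r.close_job())
E
```

```text
top 267.0 [0.39  0.262 0.025]
top 255.0 [0.44  0.287 0.025]
top 247.5 [0.444 0.232 0.025]
scene 230.0 [0.444 0.255 0.025]
scene 114.0 [0.389 0.261 0.025]
the job is handed in; nothing more can be done
None
```

The job is handed in: I turned the lock to its stop and back home, stood the key back in the jar lid's slot, set all three eggs in the white bowl, and pushed the drawer in until it latched and stayed shut. The last camera check agreed, but no verdict came back.

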